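# Stock a pick bin and hold its label to the scanner

## Robot

A 6-joint arm with a two-finger parallel gripper is mounted at the origin on the work surface. World frame = base frame: x ahead of the robot, y to its left, z up, the work surface at z = 0. Lengths are in m, angles in rad, forces in N, time in s.
With the tool pointing down it reaches from about 0.35 to 0.775 m from the base axis. Payload 7.3 kg.
Tool frame: the origin (TCP) lies at the very end of the fingers, on their centre line; the grasp point (between the pads) lies 19 mm behind it (robot.tcp_to_grasp is the distance from the TCP to the grasp point, in m); x points along the fingers, y is the direction in which the jaws open and shut, and the axes are right-handed (so a half turn about x gives the same grasp; the last joint's range is limited). The gripper opens to 92 mm and grips with 3 to 60 N. Pads are 19 mm wide; open, the fingers measure 130 mm over their backs; the gripper's body (75 mm by 190 mm) begins 47 mm behind the grasp point.
Start: joints at [-1.369, 0.342, 1.524, -0, 1.275, -0.146], TCP at [0.179, -0.494, 0.227] pointing down, gripper open.
Joint ranges: [-2.53, 2.53], [-0.77, 2.02], [0.04, 2.7], [-1, 4.14], [0.28, 2.66], [-3.11, 3.11]. Speed limits (rad/s): [2.57, 2.57, 3.14, 3.14, 3.14, 3.14].

## Interface

Orientations are given as [roll, pitch, yaw] about the fixed x, y, z axes, in that order (R = Rz(yaw) Ry(pitch) Rx(roll)).
In Python, from cell import robot gives the robot as it stands.
- The arm moves only by the tool move_arm, never from a script. Its argument "increments" is a list of rows, each a list of 4 numbers: the shift along the tool's x, y, z normalised to -1 to 1, where 1 is 40 cm, then the turn about the tool's x normalised to -1 to 1, where 1 is 60 degrees. In form: [[dx, dy, dz, twist], ...]. A call has 1 to 5 rows; each row is the pose to reach, as a shift and turn from the pose commanded when the call began, along the tool's axes at that moment; what a row does not reach only later rows make up. A row lasts 1/8 s, in which the tool goes at most 62.5 mm and 10.7 degrees, less where a joint would pass 70% of its speed; a pose out of reach is approached as far as the arm can. A call with a number of a shift or a turn outside -1 to 1 is refused whole. A call with a gripper value outside its range is refused whole. "gripper" is the closure, from 0 (fully open) to 1 (shut), set as the call begins (left out, the last holds). The fingers move at their own pace and stop on an object; "squeeze" is the grip in N (left out, the last holds). Time passes only in rows, so rows that repeat a pose let the fingers close. It gives the time, the measured TCP pose, the force and the opening at its end, in the units of the state.
- robot.observe(): the state, without advancing time (a new reading comes with each control period).
- robot.read_camera(name): name is "scene" or "top" or "wrist"; returns the picture (480x640x3 uint8, red, green, blue); there is no depth.
- robot.camera_params(name): a dict with "fx", "fy", "cx", "cy" (pixels), "R" (3x3) and "t" (3): a world point X has camera coordinates R X + t; the wrist camera has in their place "tool_from_camera" (4x4, takes a point from camera to tool coordinates, whose origin is the TCP and whose axes are the tool frame's). Camera axes: x right, y down, z forward; pixel columns grow to the right and rows downward; lengths in m; the calibration is good to about 2 mm. A picture is of the moment at which its call begins: read the wrist's pose just before it. camera_params takes no time and is no camera call.
- robot.hand_in(): hands the job in, once; it reports no verdict.
The state is a dict: "time": time; "qpos": joint angles; "qvel": joint speeds; "joint_efforts": joint torques, N m; "tool_pos": TCP position; "tool_rot": TCP orientation; "contact_force": force on the tool from outside, world axes, zero at the start; "torque": the same for the moment, N m; "opening": finger opening in m.
Only numpy, scipy, OpenCV 4.12 (cv2) and the standard library are available. Lean on these libraries where they do the work, as an engineer would, in place of code of your own. Each camera call takes 0.05 s, during which the arm holds its last target.

## Task

Put the slim carton, the tall carton and the round tin into the open cardboard pick bin on the packing turntable: set them down side by side on the bin's floor without dropping them in. Then turn the turntable, with the bin staying put on it, until the bin's label (on its low, cut-down end) squarely faces the scanner's window, and hold it still there for the scan: finish with the gripper still firmly holding the bin or the turntable. Leave the tape dispenser, the label roll and the pen cup where they are.

Things in the scene. Friction and masses are not known exactly. Their poses are not given: they have to be found in the camera images.
- bin_centre (a point): Open bin of brown corrugated board, loose on the turntable, 0.24 kg. Outside 220 (x) by 190 (y) by 80 mm high; walls 8 mm, floor 6 mm thick. Its -x end is the cut-down front, 40 mm high, with the label; from there the side walls' tops rise at 45 degrees to the full 80 mm. Rear wall (+x) and the rest 80 mm high. Point: bin's centre, 40 mm above its underside (which is 36 mm above the bench); z up.
- label (a point): Centre of the white bar-code label (80 by 32 mm) on the outside of the bin's low front end: 110 mm along -x of the bin's centre, 20 mm above the bin's underside. Axes as the bin's: the label looks along -x.
- turntable_centre (a point): Centre of the top of the turntable: round plywood disc with black rubber mat, 300 mm across, top 36 mm and underside 20 mm above the bench, on a smaller foot fixed to the bench. It turns about this point's z axis (up); the axes turn with it. At the start the disc's x axis points to the bin's label end within 0.05 rad and the bin is centred within 6 mm.
- turntable (a joint): Turning angle of the turntable, rad, 0 at the start, growing counter-clockwise seen from above; no stops. It runs freely on a bearing (friction about 0.025 N m) with no brake: bin and disc turn together when either is moved by hand.
- scanner_window (a point): Middle of the window of the bar-code scanner: grey and black head 82 mm wide, 165 mm tall in all, on a round foot fixed to the bench, beside the turntable on the robot's right. Point: 109 mm above the bench; its -x axis is the level line of sight, passing within 10 mm of the turntable's axis, which is 245 to 270 mm away. z up.
- slim_carton_centre (a point): Slim white carton lying on the bench, 140 (x) by 40 (y) by 50 mm high, 0.13 to 0.25 kg. The point is its centre, 25 mm above its underside; z up.
- tall_carton_centre (a point): Small brown carton standing on the bench, 40 (x) by 60 (y) by 75 mm high, 0.10 to 0.21 kg. The point is its centre, 37.5 mm above its underside; z up.
- tin_centre (a point): Round bare-metal tin with lid, 56 mm diameter, 70 mm tall, standing upright, 0.14 to 0.28 kg. The point is its centre, 35 mm above its underside; z up.
- tape_dispenser: Bystander: desk tape dispenser with a roll of brown tape, 170 (x) by 62 by 120 mm high, at the far left of the bench. Origin: middle of its underside.
- label_roll: Bystander: roll of blank labels standing on end, 92 mm diameter, 57 mm high, far left. Origin: middle of its underside.
- pen_cup: Bystander: grey cup with three marker pens, 72 mm diameter, 95 mm high (pens to 140 mm), beyond the turntable. Origin: middle of its underside.
Not all that is in view belongs to the job. Leave any pink look-alike of the part that bears tall_carton_centre alone. There is more than one size of the part that bears tin_centre; the job needs the smaller.

How it is judged:
By the outcome, as a careful person would: the job done as asked, in the order asked, and still so for the second after the job is handed in, while the arm keeps its last pose, push and grip.
It also fails if it takes over 72 s, if anything falls off the work surface, if the arm or the gripper's body presses on something with over 40 N, if the wrist force passes 120 N, or if a joint passes its speed limit or range.

## Working session

There is one attempt and no reset: what is moved stays moved. The work goes in short steps, Python scripts to look and compute and a tool call to move; the robot and the scene stay as the last step left them, time stands still between calls to the robot, and variables do not carry over. Pictures are saved under pics/ and viewed, and the job is handed in when it is done.

Besides the shell and the picture viewer there is one more tool, called in YAML: its name, and indented under it one key for each argument. move_arm: Moves the arm, as the interface text tells. Its arguments: {"type":"object","properties":{"increments":{"type":"array","items":{"type":"array","items":{"type":"number"}}},"gripper":{"type":"number"},"squeeze":{"type":"number"}},"required":["increments"]}

```bash
ls; mkdir -p pics
python3 - <<'E'
from cell import robot
import cv2
print(robot.observe())
for n in ("scene","top","wrist"):
    im=robot.read_camera(n); cv2.imwrite(f"pics/{n}0.png",im[:,:,::-1]); print(n,robot.camera_params(n))
E
```

```text
pics
{'time': 0.0, 'qpos': array([-1.36899993e+00,  3.42691621e-01,  1.52504831e+00,  3.17526587e-05,
        1.27538587e+00, -1.46017622e-01]), 'qvel': array([ 3.73634784e-04,  1.34381820e-03,  4.31189332e-05,  3.12573758e-04,
        1.99753819e-04, -9.84540965e-04]), 'joint_efforts': array([-6.54166506e-04, -4.31235266e+01, -2.44218528e+01,  7.18268403e-02,
        5.61814138e-02, -1.12017840e-04]), 'tool_pos': array([ 0.17887981, -0.49314243,  0.22605018]), 'tool_rot': array([-1.73661572,  1.56926288,  1.75278168]), 'contact_force': array([-0.10690211, -0.01886448, -0.58414395]), 'torque': array([ 0.01503203, -0.0051449 , -0.05288621]), 'opening': 0.09193935259454597}
scene {'fx': 445.8306473516929, 'fy': 445.8306473516929, 'cx': 325.0413475498637, 'cy': 253.24210109239507, 'R': array([[-0.08007281,  0.99677568,  0.00515665],
       [ 0.6867021 ,  0.05891236, -0.72454784],
       [-0.72251545, -0.0544755 , -0.68920523]]), 't': array([-1.52366034e-03, -3.23965616e-01,  1.55865623e+00])}
top {'fx': 434.0370112654268, 'fy': 434.0370112654268, 'cx': 316.3670503398537, 'cy': 235.1234626331636, 'R': array([[-0.02621691, -0.99955012, -0.01456837],
       [-0.99836501,  0.02692075, -0.05042406],
       [ 0.05079356,  0.01322259, -0.99862164]]), 't': array([0.08306866, 0.56499613, 1.29769791])}
wrist {'fx': 413.7991817086198, 'fy': 413.7991817086198, 'cx': 317.4972822764816, 'cy': 241.96037865192164, 'tool_from_camera': array([[-1.69514745e-05, -2.46674695e-01,  9.69098341e-01,
        -1.57767383e-01],
       [ 9.99999888e-01, -4.62638329e-04, -1.00268148e-04,
        -8.11543997e-04],
       [ 4.73075652e-04,  9.69098231e-01,  2.46674675e-01,
        -6.65649956e-02],
       [ 0.00000000e+00,  0.00000000e+00,  0.00000000e+00,
         1.00000000e+00]])}
```

View pics/scene0.png

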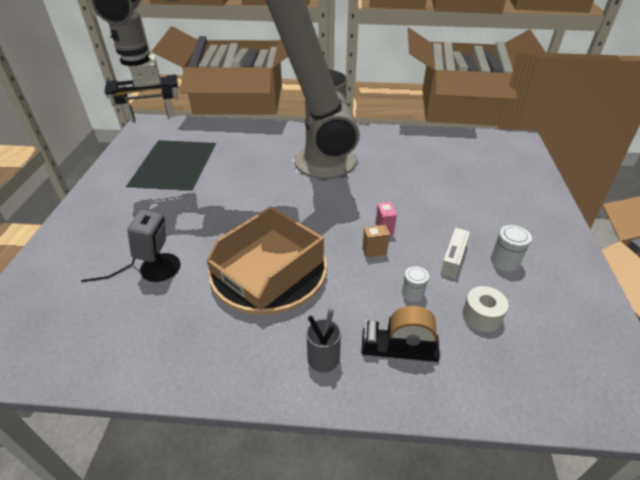

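View pics/top0.png

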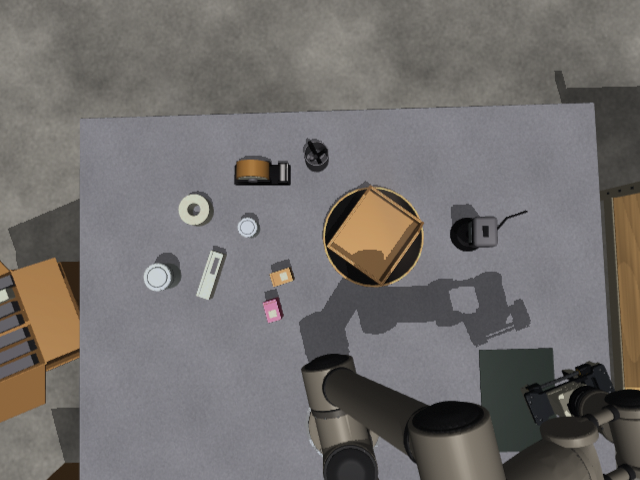

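View pics/wrist0.png

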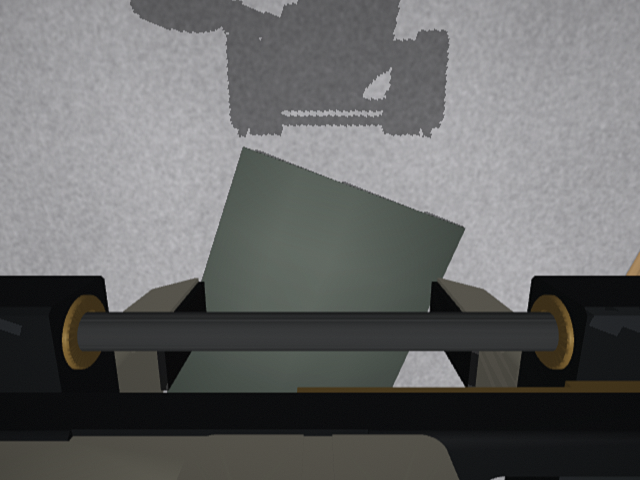

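```bash
cat > h.py <<'E'
import numpy as np, cv2
from scipy.spatial.transform import Rotation as Ro
from cell import robot
P={n:robot.camera_params(n) for n in ("scene","top","wrist")}
def ray(n,u,v,pose=None):
    p=P[n]; d=np.array([(u-p['cx'])/p['fx'],(v-p['cy'])/p['fy'],1.])
    if n=="wrist":
        T=p['tool_from_camera']; pos,rpy=pose; R=Ro.from_euler('xyz',rpy).as_matrix()
        return R@T[:3,3]+pos, R@T[:3,:3]@d
    return -p['R'].T@p['t'], p['R'].T@d
def onz(n,u,v,z,pose=None):
    c,d=ray(n,u,v,pose); return c+d*(z-c[2])/d[2]
def proj(n,X,pose=None):
    p=P[n]; X=np.asarray(X,float)
    if n=="wrist":
        T=p['tool_from_camera']; pos,rpy=pose; R=Ro.from_euler('xyz',rpy).as_matrix()
        c=T[:3,:3].T@(R.T@(X-pos)-T[:3,3])
    else: c=p['R']@X+p['t']
    return np.array([p['fx']*c[0]/c[2]+p['cx'],p['fy']*c[1]/c[2]+p['cy']])
E
python3 - <<'E'
import cv2
a=cv2.imread('pics/top0.png'); 
cv2.imwrite('pics/topA.png',cv2.resize(a[130:330,130:320],None,fx=3,fy=3,interpolation=cv2.INTER_CUBIC))
cv2.imwrite('pics/topB.png',cv2.resize(a[170:300,310:520],None,fx=3.8,fy=3.8,interpolation=cv2.INTER_CUBIC))
a=cv2.imread('pics/scene0.png'); 
cv2.imwrite('pics/scB.png',cv2.resize(a[195:320,130:340],None,fx=3.8,fy=3.8,interpolation=cv2.INTER_CUBIC))
E
```

```text
(no output)
```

View pics/topA.png

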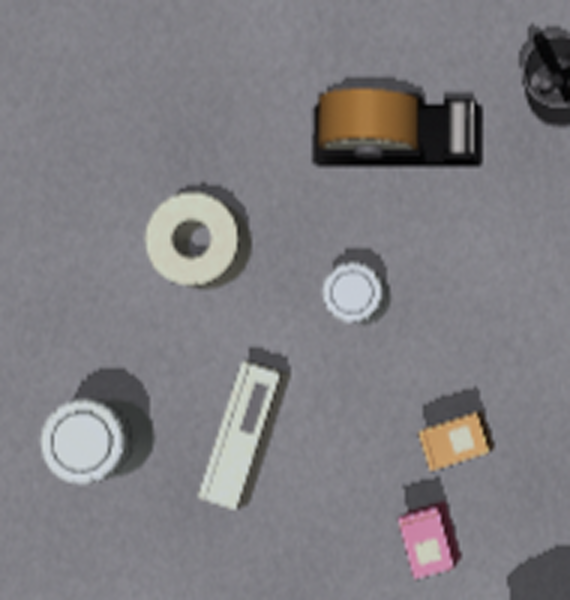

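View pics/topB.png

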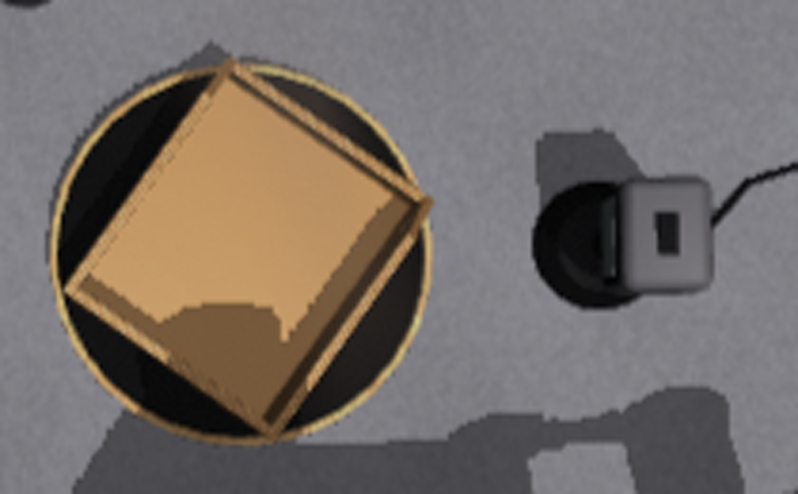

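View pics/scB.png

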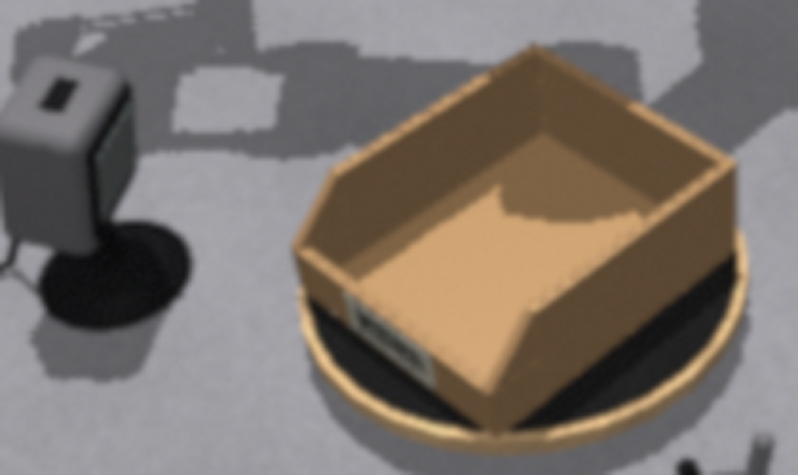

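Run:
```python
from h import *
a=cv2.imread('pics/top0.png'); hsv=cv2.cvtColor(a,cv2.COLOR_BGR2HSV)
print('cam',ray('top',0,0)[0], ray('scene',0,0)[0])
def rect(m,roi,z,nm):
    k=np.zeros_like(m); u0,v0,u1,v1=roi; k[v0:v1,u0:u1]=m[v0:v1,u0:u1]
    cs,_=cv2.findContours(k,cv2.RETR_EXTERNAL,cv2.CHAIN_APPROX_NONE); c=max(cs,key=cv2.contourArea)
    W=np.array([onz('top',x[0][0],x[0][1],z)[:2] for x in c],np.float32)*1000
    r=cv2.minAreaRect(W); print(nm,cv2.contourArea(c),'world rect mm',r, cv2.minEnclosingCircle(W)); return r
V=hsv[:,:,2]; S=hsv[:,:,1]
wh=((V>170)&(S<60)).astype(np.uint8)*255
rect(wh,(190,240,230,310),.05,'slim'); rect(wh,(230,210,262,242),.07,'tin')
br=((S>70)&(V>120)&(hsv[:,:,0]<25)).astype(np.uint8)*255
rect(br,(262,260,300,290),.075,'tall')
# ellipse of disc: rim
for uv in [(310+430/3.8,170+205/3.8),(310+230/3.8,170+65/3.8),(310+270/3.8,170+435/3.8),(310+68/3.8,170+290/3.8)]:
    print('corner',uv,onz('top',*uv,.116),onz('top',*uv,.076))
# disc extents
L=onz('top',310+52/3.8,235,.036);Rr=onz('top',310+432/3.8,235,.036);print(L,Rr)
print('disc',onz('top',373,170+58/3.8,.036),onz('top',373,170+442/3.8,.036))
```

```text
cam [0.50033547 0.05066225 1.32560878] [1.34849907 0.10551291 0.83951329]
slim 566.0 world rect mm ((456.89263916015625, 386.0082702636719), (38.776493072509766, 137.98377990722656), 71.17704010009766) ((456.55145263671875, 385.9623107910156), 70.5058822631836)
tin 258.0 world rect mm ((593.3034057617188, 268.23480224609375), (53.797508239746094, 53.31896209716797), 43.760738372802734) ((592.4050903320312, 269.43914794921875), 28.238088607788086)
tall 259.0 world rect mm ((447.3697814941406, 172.88589477539062), (40.8267822265625, 59.162017822265625), 16.904539108276367) ((447.6825866699219, 173.41476440429688), 34.680213928222656)
corner (423.1578947368421, 223.94736842105263) [ 0.58499197 -0.23140537  0.116     ] [ 0.58779144 -0.24073293  0.076     ]
corner (370.5263157894737, 187.10526315789474) [ 0.69240795 -0.0885289   0.116     ] [ 0.6987595  -0.09313175  0.076     ]
corner (381.0526315789474, 284.4736842105263) [ 0.42026397 -0.10879032  0.116     ] [ 0.41761612 -0.11406318  0.076     ]
corner (327.89473684210526, 246.31578947368422) [0.5297838 0.035389  0.116    ] [0.53075761 0.03488394 0.076     ]
[0.56571054 0.04596802 0.036     ] [ 0.55771921 -0.25034743  0.036     ]
disc [ 0.71043757 -0.10528767  0.036     ] [ 0.41015755 -0.09543771  0.036     ]
```

```bash
cat >> h.py <<'E'
def st():
    o=robot.observe(); R=Ro.from_euler('xyz',o['tool_rot']).as_matrix(); return o,R
def yawof(R): return np.degrees(np.arctan2(R[1,1],R[0,1]))
def inc(x,y,z,yaw=None,show=True):
    "normalised increment from the present pose to TCP x,y,z with jaw axis at yaw deg (mod 180, nearest)"
    o,R=st(); d=R.T@(np.array([x,y,z])-o['tool_pos'])/0.4
    t=0
    if yaw is not None:
        e=(yaw-yawof(R)+90)%180-90; t=-e/60
    r=np.round([*d,t],4)
    print('t=%.2f'%o['time'],'pos',np.round(o['tool_pos'],4),'yaw %.2f'%yawof(R),'q',np.round(o['qpos'],2),'F',np.round(o['contact_force'],1),'open %.4f'%o['opening'],'-> inc',r.tolist()); return r
E
python3 - <<'E'
from h import *
o,R=st(); print(np.round(R,3)); inc(.5,-.1,.26,71); inc(.457,.386,.2,71)
# disc rim fit
a=cv2.imread('pics/top0.png'); hsv=cv2.cvtColor(a,cv2.COLOR_BGR2HSV)
H,S,V=cv2.split(hsv)
m=((H<28)&(S>60)).astype(np.uint8)*255
k=np.zeros_like(m);k[180:290,318:428]=m[180:290,318:428]
pts=[]
c0=(373,236)
for th in np.radians(np.arange(0,360,3)):
    for r in np.arange(56,44,-.25):
        u=c0[0]+r*np.cos(th);v=c0[1]+r*np.sin(th)
        if k[int(round(v)),int(round(u))]:
            pts.append(onz('top',u,v,.036)[:2]);break
pts=np.array(pts)
for _ in range(6):
    A=np.c_[2*pts,np.ones(len(pts))];s=np.linalg.lstsq(A,(pts**2).sum(1),rcond=None)[0]
    r=np.sqrt(s[2]+s[:2]@s[:2]);e=np.linalg.norm(pts-s[:2],axis=1)-r;print(s[:2],r,len(pts),e.std()); pts=pts[abs(e)<max(.002,2*e.std())]
# scanner crop
cv2.imwrite('pics/scan_top.png',cv2.resize(a[190:270,440:520],None,fx=7,fy=7,interpolation=cv2.INTER_CUBIC))
s=cv2.imread('pics/scene0.png');cv2.imwrite('pics/scan_sc.png',cv2.resize(s[200:290,110:190],None,fx=6,fy=6,interpolation=cv2.INTER_CUBIC))
E
```

```text
[[-0.     0.341 -0.94 ]
 [ 0.001 -0.94  -0.341]
 [-1.    -0.001 -0.   ]]
t=0.15 pos [ 0.1789 -0.4933  0.2262] yaw -70.07 q [-1.37  0.34  1.52 -0.    1.28 -0.15] F [ 0.5 -0.1  1.1] open 0.0920 -> inc [-0.0836, -0.6507, -1.0898, 0.6488]
t=0.15 pos [ 0.1789 -0.4933  0.2262] yaw -70.07 q [-1.37  0.34  1.52 -0.    1.28 -0.15] F [ 0.5 -0.1  1.1] open 0.0920 -> inc [0.0678, -1.8294, -1.4029, 0.6488]
[ 0.55820761 -0.09987976] 0.14912105379528276 120 0.001276187389819784
[ 0.55808037 -0.09976468] 0.14901551209119607 118 0.0010080612533354839
[ 0.55811133 -0.09977641] 0.14904822398114942 112 0.0009053229088656219
[ 0.5581481  -0.09977202] 0.14906621881928708 111 0.0008878050877641462
[ 0.5581481  -0.09977202] 0.14906621881928708 111 0.0008878050877641462
[ 0.5581481  -0.09977202] 0.14906621881928708 111 0.0008878050877641462
```

View pics/scan_top.png

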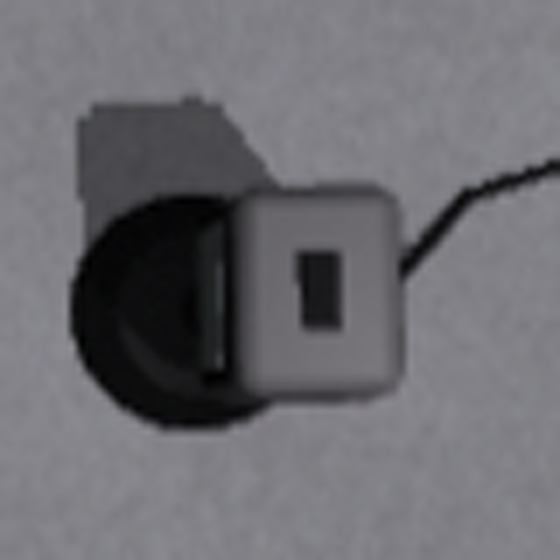

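View pics/scan_sc.png

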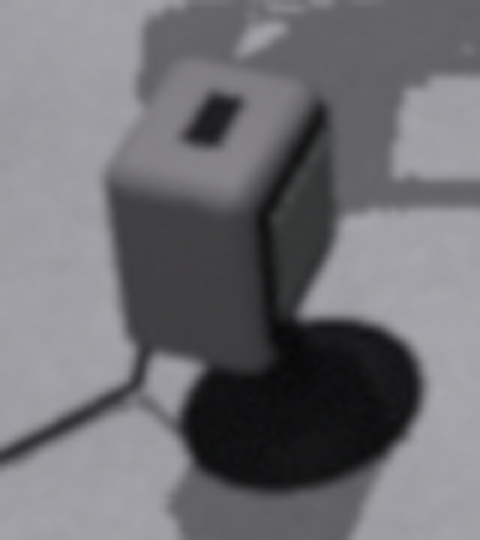

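move_arm:
  increments:
    - [-0.08,-0.6,-1,0.65]
    - [-0.08,-0.6,-1,0.65]
    - [-0.08,-0.6,-1,0.65]
    - [-0.08,-0.6,-1,0.65]
    - [-0.08,-0.6,-1,0.65]
  gripper: 0
  squeeze: 25

```text
time: 0.78
tool_pos: [0.3651, -0.2652, 0.2469]
tool_rot: [2.53, 1.571, -0.947]
contact_force: [0.7, -0.8, -0.6]
opening: 0.0918
```

```bash
python3 -c "
from h import *
inc(.5,-.0,.26,71); inc(.457,.386,.2,71)"
```

```text
t=0.78 pos [ 0.3651 -0.2652  0.2469] yaw -109.23 q [-0.8   0.19  1.68 -0.    1.27  1.11] F [ 0.7 -0.8 -0.6] open 0.0918 -> inc [-0.0327, -0.737, -0.1, -0.0038]
t=0.78 pos [ 0.3651 -0.2652  0.2469] yaw -109.23 q [-0.8   0.19  1.68 -0.    1.27  1.11] F [ 0.7 -0.8 -0.6] open 0.0918 -> inc [0.1171, -1.6128, 0.3193, -0.0038]
```

move_arm:
  increments:
    - [0,-1,0.15,0]
    - [0,-1,0.15,0]
    - [0,-1,0.15,0]
    - [0,-1,0.15,0]
    - [0,-1,0.15,0]

```text
time: 1.4
tool_pos: [0.4215, 0.0426, 0.2469]
tool_rot: [3.037, 1.57, -0.437]
contact_force: [0.4, -1.1, 1.1]
opening: 0.0919
```

```bash
python3 -c "
from h import *
inc(.457,.386,.2,71)"
```

```text
t=1.40 pos [0.4215 0.0426 0.2469] yaw -109.08 q [-0.08  0.14  1.74 -0.    1.26  1.82] F [ 0.4 -1.1  1.1] open 0.0919 -> inc [0.1172, -0.8404, 0.1968, -0.0014]
```

move_arm:
  increments:
    - [0.08,-0.84,0.2,0]
    - [0.08,-0.84,0.2,0]
    - [0.08,-0.84,0.2,0]
    - [0.08,-0.84,0.2,0]
    - [0.117,-0.84,0.197,0]

```text
time: 2.02
tool_pos: [0.453, 0.351, 0.2089]
tool_rot: [-2.446, 1.569, 0.363]
contact_force: [2.3, -0.5, -0.4]
opening: 0.0918
```

move_arm:
  increments:
    - [0.02,-0.05,0.0,0]
    - [0.02,-0.05,0.0,0]

```text
time: 2.28
tool_pos: [0.4587, 0.3684, 0.1992]
tool_rot: [0.921, 1.568, -2.551]
contact_force: [-0.7, -0.5, 1.0]
opening: 0.0916
```

```bash
python3 -c "
from h import *
o,R=st(); im=robot.read_camera('wrist'); cv2.imwrite('pics/w1.png',im[:,:,::-1])
inc(.457,.386,.04,71)
pose=(o['tool_pos'],o['tool_rot'])
c=np.array([.457,.386]);a=np.radians(-19+180*0);l=np.array([np.cos(a),np.sin(a)]);w=np.array([-l[1],l[0]])
for s,t in ((1,1),(1,-1),(-1,-1),(-1,1)): print(proj('wrist',[*(c+s*.07*l+t*.02*w),.05],pose))
"
```

```text
t=2.33 pos [0.4589 0.3674 0.2   ] yaw -109.02 q [ 0.54  0.48  1.38 -0.    1.28  2.45] F [-0.5 -0.5  0.1] open 0.0918 -> inc [0.3999, -0.0431, 0.0193, -0.0003]
[268.4514817  140.98626794]
[323.97679785 141.00885546]
[323.22756027 320.10990447]
[273.49973796 320.13408731]
```

View pics/w1.png

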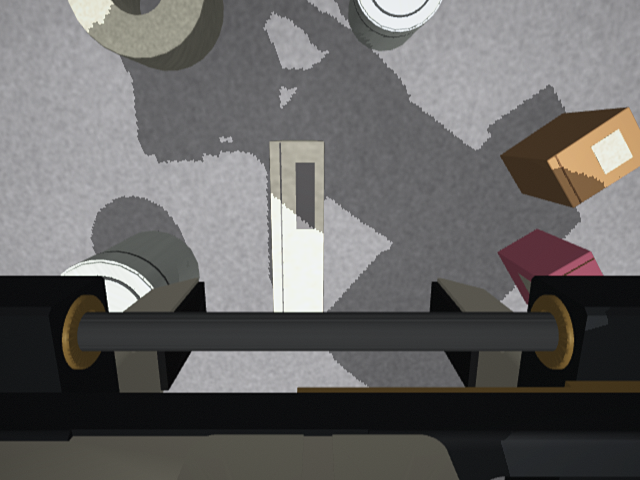

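Run:
```python
from h import *
# big tin top: circle in top view
a=cv2.imread('pics/top0.png'); hsv=cv2.cvtColor(a,cv2.COLOR_BGR2HSV)
m=((hsv[:,:,2]>170)&(hsv[:,:,1]<60)).astype(np.uint8)*255
k=np.zeros_like(m);k[255:300,138:180]=m[255:300,138:180]
cs,_=cv2.findContours(k,cv2.RETR_EXTERNAL,cv2.CHAIN_APPROX_NONE);c=max(cs,key=cv2.contourArea)
(u,v),r=cv2.minEnclosingCircle(c);print(u,v,r)
# scene: lid ellipse centre
s=cv2.imread('pics/scene0.png');cv2.imwrite('pics/bt.png',cv2.resize(s[215:285,480:550],None,fx=6,fy=6))
hs=cv2.cvtColor(s,cv2.COLOR_BGR2HSV);m=((hs[:,:,2]>165)&(hs[:,:,1]<60)).astype(np.uint8)*255
k=np.zeros_like(m);k[220:250,490:535]=m[220:250,490:535]
cs,_=cv2.findContours(k,cv2.RETR_EXTERNAL,cv2.CHAIN_APPROX_NONE);c=max(cs,key=cv2.contourArea);e=cv2.fitEllipse(c);print(e)
c1,d1=ray('top',u,v);c2,d2=ray('scene',*e[0])
A=np.c_[d1,-d2];t=np.linalg.lstsq(A,c2-c1,rcond=None)[0];X=(c1+d1*t[0]+c2+d2*t[1])/2;print('X',X,np.linalg.norm(c1+d1*t[0]-c2-d2*t[1]), 'radius',r/434*(1.3256-X[2]))
an=np.radians(-19);l=np.array([np.cos(an),np.sin(an)]);w=np.array([-l[1],l[0]])
d=X[:2]-[.457,.386];print('slim frame l,w',d@l,d@w)
```

```text
156.55555725097656 277.0 13.775187492370605
((513.0278930664062, 231.52427673339844), (23.00843048095703, 43.812538146972656), 106.01663970947266)
X [0.45611437 0.51803289 0.10363897] 0.00483735106868027 radius 0.03878512045674217
slim frame l,w -0.04382308854812195 0.1245512190025805
```

View pics/bt.png

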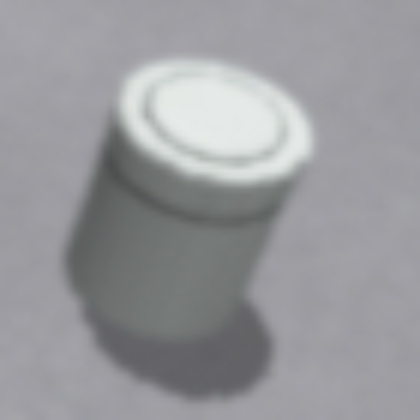

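```bash
python3 -c "
from h import *
inc(.4854,.3762,.022,71)"
```

```text
t=2.33 pos [0.4589 0.3674 0.2   ] yaw -109.02 q [ 0.54  0.48  1.38 -0.    1.28  2.45] F [-0.5 -0.5  0.1] open 0.0918 -> inc [0.4448, -0.0431, -0.0558, -0.0003]
```

move_arm:
  increments:
    - [0.05,-0.043,-0.056,0]
    - [0.2,-0.043,-0.056,0]
    - [0.32,-0.043,-0.056,0]
    - [0.4,-0.043,-0.056,0]
    - [0.4,-0.043,-0.056,0]

```text
time: 2.95
tool_pos: [0.4851, 0.3743, 0.0392]
tool_rot: [0.911, 1.566, -2.565]
contact_force: [-0.3, -0.6, 0.5]
opening: 0.0916
```

```bash
python3 -c "
from h import *
inc(.4854,.3762,.022,71)"
```

```text
t=2.95 pos [0.4851 0.3743 0.0392] yaw -109.16 q [ 0.53  0.69  1.48 -0.    0.97  2.44] F [-0.3 -0.6  0.5] open 0.0916 -> inc [0.0429, -0.005, 0.0006, -0.0027]
```

move_arm:
  increments:
    - [0.043,-0.005,0,0]
    - [0.043,-0.005,0,0]

```text
time: 3.2
tool_pos: [0.4869, 0.3781, 0.0237]
tool_rot: [1.427, 1.571, -2.048]
contact_force: [0.4, 1.6, -0.0]
opening: 0.0918
```

move_arm:
  increments:
    - [0,0,0,0]
    - [0,0,0,0]
    - [0,0,0,0]
    - [0,0,0,0]
  gripper: 1
  squeeze: 45

```text
time: 3.7
tool_pos: [0.4869, 0.3784, 0.0238]
tool_rot: [-2.576, 1.571, 0.233]
contact_force: [0.3, -0.6, -0.2]
opening: 0.0565
```

```bash
python3 -c "
from h import *
inc(.4854,.3762,.022,71)"
```

```text
t=3.70 pos [0.4869 0.3784 0.0238] yaw -109.07 q [ 0.54  0.72  1.49 -0.    0.94  2.44] F [ 0.3 -0.6 -0.2] open 0.0565 -> inc [0.0044, 0.0064, 0.0018, -0.0011]
```

move_arm:
  increments:
    - [0,0,0,0]
    - [0,0,0,0]
    - [0,0,0,0]
    - [0,0,0,0]

```text
time: 4.2
tool_pos: [0.4868, 0.3781, 0.0236]
tool_rot: [1.486, 1.57, -1.988]
contact_force: [-0.7, -1.7, 1.3]
opening: 0.0395
```

```bash
python3 -c "
from h import *
inc(.4854,.3762,.022,71)"
```

```text
t=4.20 pos [0.4868 0.3781 0.0236] yaw -109.07 q [ 0.54  0.72  1.49 -0.    0.94  2.44] F [-0.7 -1.7  1.3] open 0.0395 -> inc [0.0039, 0.0057, 0.0017, -0.0012]
```

move_arm:
  increments:
    - [-0.1,0,0,0]
    - [-0.25,0,0,0]
    - [-0.4,0,0,0]
    - [-0.5,0,0,0]

```text
time: 4.7
tool_pos: [0.4873, 0.3788, 0.2266]
tool_rot: [-2.214, 1.567, 0.595]
contact_force: [0.8, 0.4, -1.4]
opening: 0.0397
```

```bash
cat >> h.py <<'E'
C=np.array([.559,-.1015]); PHI=np.radians(-37.1)
def b2w(x,y,C=None,phi=None):
    C=globals()['C'] if C is None else C; phi=PHI if phi is None else phi
    f=np.array([np.cos(phi),np.sin(phi)]); n=np.array([-f[1],f[0]]) # bin -x, bin -y
    return C-x*f-y*n
E
python3 -c "
from h import *
p=b2w(-.05,-.03);print(p)
inc(*p,.23,-37.1)"
```

```text
[ 0.61697544 -0.10773288]
t=4.70 pos [0.4873 0.3788 0.2266] yaw -109.07 q [0.54 0.51 1.25 0.   1.37 2.44] F [ 0.8  0.4 -1.4] open 0.0397 -> inc [-0.01, 1.0437, -0.7038, -1.1994]
```

move_arm:
  increments:
    - [-0.01,1,-0.675,-0.85]
    - [-0.01,1,-0.675,-0.85]
    - [-0.01,1,-0.675,-0.85]
    - [-0.01,1,-0.675,-0.85]
    - [-0.01,1,-0.675,-0.85]

```text
time: 5.32
tool_pos: [0.563, 0.0952, 0.2258]
tool_rot: [-1.976, 1.57, 1.712]
contact_force: [0.3, 0.2, -1.8]
opening: 0.0402
```

```bash
python3 -c "
from h import *
p=b2w(-.05,-.03)
inc(*p,.23,-37.1)"
```

```text
t=5.33 pos [0.563  0.0952 0.2258] yaw -58.64 q [0.03 0.43 1.4  0.   1.32 1.06] F [ 0.3  0.2 -1.8] open 0.0402 -> inc [-0.0108, 0.5035, 0.1488, -0.3591]
```

move_arm:
  increments:
    - [-0.011,0.5,0.15,-0.36]
    - [-0.011,0.5,0.15,-0.36]
    - [-0.011,0.5,0.15,-0.36]
    - [-0.011,0.5,0.15,-0.36]
    - [-0.011,0.5,0.15,-0.36]

```text
time: 5.95
tool_pos: [0.6145, -0.1077, 0.2295]
tool_rot: [-1.191, 1.57, 2.866]
contact_force: [0.6, -0.3, -2.2]
opening: 0.0398
```

```bash
python3 -c "
from h import *
o,R=st();p=b2w(-.05,-.03)
im=robot.read_camera('wrist'); cv2.imwrite('pics/w2.png',im[:,:,::-1])
t=robot.read_camera('top'); cv2.imwrite('pics/t2.png',cv2.resize(t[150:300,300:520,::-1],None,fx=3.6,fy=3.6,interpolation=cv2.INTER_CUBIC))
s=robot.read_camera('scene'); cv2.imwrite('pics/s2.png',cv2.resize(s[150:320,120:360,::-1],None,fx=3.2,fy=3.2,interpolation=cv2.INTER_CUBIC))
inc(*p,.23,-37.1)
pose=(o['tool_pos'],o['tool_rot'])
for x,y,z in ((.11,.095,.116),(.11,-.095,.116),(-.11,.095,.076),(-.11,-.095,.076),(-.07,.095,.116),(-.07,-.095,.116)): print(x,y,proj('wrist',[*b2w(x,y),z],pose),proj('top',[*b2w(x,y),z]))
"
```

```text
t=6.10 pos [ 0.6142 -0.1044  0.2301] yaw -37.34 q [-0.29  0.52  1.23  0.    1.39  0.36] F [-0.2  0.2 -2.2] open 0.0397 -> inc [0.0003, 0.0107, 0.0024, -0.004]
0.11 0.095 [108.89077467 400.51805408] [381.89925702 286.74065166]
0.11 -0.095 [ 69.09925501 139.53631068] [326.02814668 246.80106816]
-0.11 0.095 [392.98663405 369.23683449] [424.14349487 223.35220381]
-0.11 -0.095 [402.43562018 136.40624127] [370.10398047 185.30484912]
-0.07 0.095 [348.95001228 398.75661033] [419.24619164 233.90951527]
-0.07 -0.095 [351.92851504 136.96582128] [363.40385495 194.50266195]
```

View pics/w2.png

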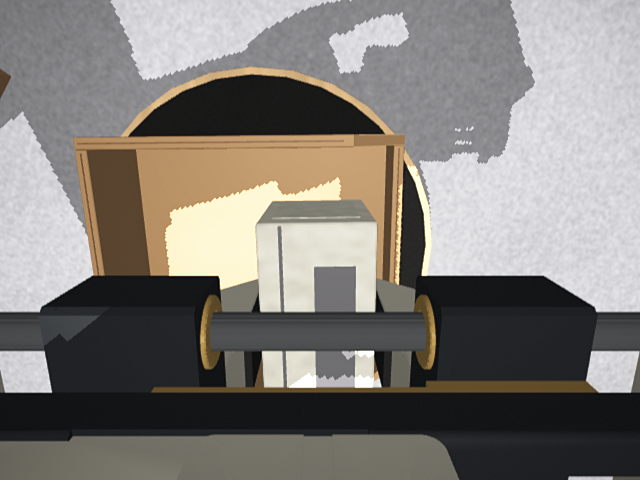

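View pics/s2.png

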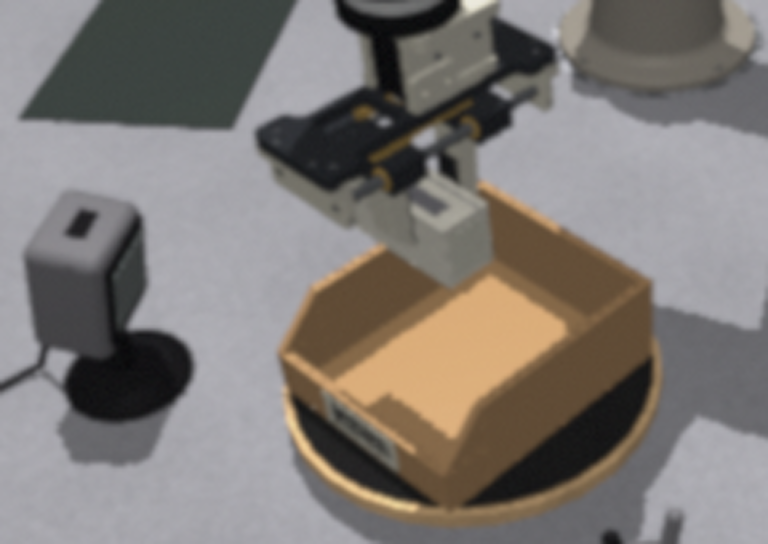

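```bash
python3 -c "
from h import *
p=b2w(-.047,-.028)
for i in range(3): inc(*p,.09,-37.1)
o,R=st(); im=robot.read_camera('wrist'); inc(*p,.09,-37.1)
"
```

```text
t=6.10 pos [ 0.6142 -0.1044  0.2301] yaw -37.34 q [-0.29  0.52  1.23  0.    1.39  0.36] F [-0.2  0.2 -2.2] open 0.0397 -> inc [0.3503, 0.0036, 0.0075, -0.004]
t=6.10 pos [ 0.6142 -0.1044  0.2301] yaw -37.34 q [-0.29  0.52  1.23  0.    1.39  0.36] F [-0.2  0.2 -2.2] open 0.0397 -> inc [0.3503, 0.0036, 0.0075, -0.004]
t=6.10 pos [ 0.6142 -0.1044  0.2301] yaw -37.34 q [-0.29  0.52  1.23  0.    1.39  0.36] F [-0.2  0.2 -2.2] open 0.0397 -> inc [0.3503, 0.0036, 0.0075, -0.004]
t=6.15 pos [ 0.6142 -0.1041  0.2303] yaw -37.30 q [-0.29  0.52  1.23  0.    1.39  0.36] F [ 0.1 -0.1 -2.1] open 0.0401 -> inc [0.3508, 0.0037, 0.0082, -0.0034]
```

move_arm:
  increments:
    - [0.1,0.004,0.008,0]
    - [0.2,0.004,0.008,0]
    - [0.3,0.004,0.008,0]
    - [0.35,0.004,0.008,0]
    - [0.35,0.004,0.008,0]

```text
time: 6.78
tool_pos: [0.6127, -0.1074, 0.089]
tool_rot: [-1.238, 1.567, 2.824]
contact_force: [-0.5, 0.8, -1.7]
opening: 0.0398
```

```bash
python3 -c "
from h import *
p=b2w(-.047,-.028)
im=robot.read_camera('wrist'); o,R=st(); cv2.imwrite('pics/w3.png',im[:,:,::-1])
inc(*p,.066,-37.1)
s=robot.read_camera('scene'); cv2.imwrite('pics/s3.png',cv2.resize(s[150:320,120:360,::-1],None,fx=3.2,fy=3.2,interpolation=cv2.INTER_CUBIC))
"
```

```text
t=6.83 pos [ 0.6137 -0.1079  0.0906] yaw -37.30 q [-0.3   0.65  1.41  0.    1.09  0.35] F [-0.3 -0.4 -1.2] open 0.0397 -> inc [0.0614, -0.0013, -0.0002, -0.0033]
```

View pics/w3.png

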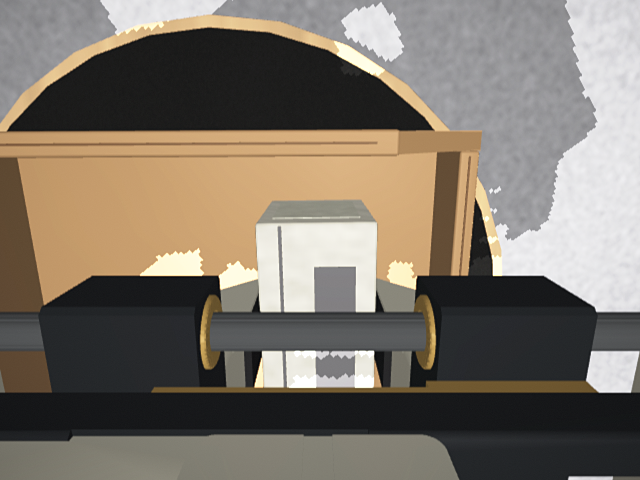

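View pics/s3.png

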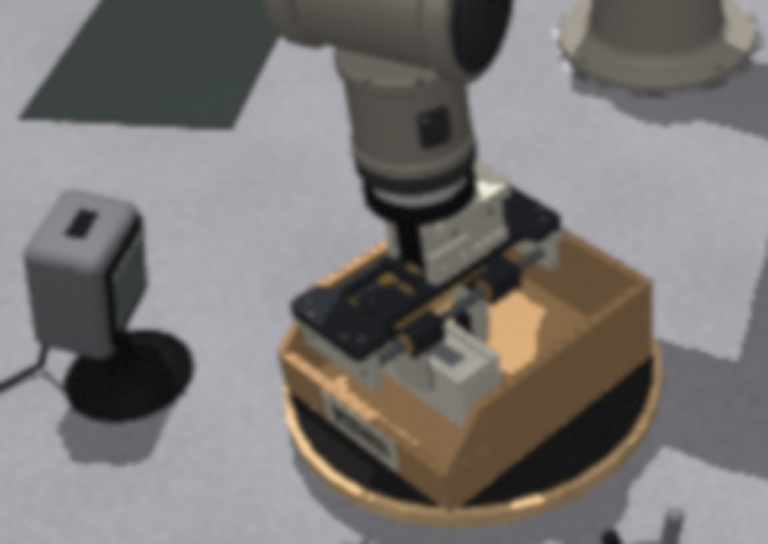

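move_arm:
  increments:
    - [0.03,0,0,0]
    - [0.05,0,0,0]
    - [0.06,0,0,0]
    - [0.062,0,0,0]
    - [0.062,0,0,0]

```text
time: 7.5
tool_pos: [0.6139, -0.1091, 0.0658]
tool_rot: [1.658, 1.57, -0.565]
contact_force: [-1.4, -0.2, -2.4]
opening: 0.0396
```

```bash
python3 -c "
from h import *
p=b2w(-.047,-.028)
inc(*p,.066,-37.1)
"
```

```text
t=7.50 pos [ 0.6139 -0.1091  0.0658] yaw -37.39 q [-0.3   0.68  1.43 -0.    1.03  0.35] F [-1.4 -0.2 -2.4] open 0.0396 -> inc [-0.0006, -0.0034, -0.0024, -0.0048]
```

Still hanging; a touch lower until it bears.

move_arm:
  increments:
    - [0.003,0,0,0]
    - [0.005,0,0,0]

```text
time: 7.75
tool_pos: [0.614, -0.1091, 0.0655]
tool_rot: [1.747, 1.57, -0.477]
contact_force: [-5.4, 1.3, 13.7]
opening: 0.0398
```

```bash
python3 -c "
from h import *
p=b2w(-.047,-.028)
inc(*p,.066,-37.1)
"
```

```text
t=7.75 pos [ 0.614  -0.1091  0.0655] yaw -37.38 q [-0.3   0.68  1.43 -0.    1.03  0.35] F [-5.4  1.3 13.7] open 0.0398 -> inc [-0.0012, -0.0036, -0.0023, -0.0046]
```

move_arm:
  increments:
    - [-0.003,0,0,0]
    - [-0.003,0,0,0]
    - [-0.003,0,0,0]
  gripper: 0.45

```text
time: 8.12
tool_pos: [0.6138, -0.109, 0.0647]
tool_rot: [0.596, 1.571, -1.627]
contact_force: [0.3, -0.7, 0.9]
opening: 0.0506
```

```bash
python3 -c "
from h import *
inc(.4474,.1729,.2,17)
"
```

```text
t=8.12 pos [ 0.6138 -0.109   0.0647] yaw -37.38 q [-0.3   0.68  1.43 -0.    1.03  0.35] F [ 0.3 -0.7  0.9] open 0.0506 -> inc [-0.3382, -0.7584, -0.3075, -0.9063]
```

move_arm:
  increments:
    - [-0.1,0,0,0]
    - [-0.25,0,0,0]
    - [-0.38,0,0,0]
    - [-0.4,-0.3,-0.1,-0.2]
    - [-0.4,-0.76,-0.31,-0.9]
  gripper: 0.35

```text
time: 8.75
tool_pos: [0.5473, -0.0024, 0.2224]
tool_rot: [1.768, 1.569, -0.076]
contact_force: [-0.2, 2.1, -0.4]
opening: 0.0595
```

```bash
python3 -c "
from h import *
inc(.4474,.1729,.18,17)
"
```

```text
t=8.75 pos [ 0.5473 -0.0024  0.2224] yaw -15.65 q [-0.14  0.39  1.47  0.    1.28  0.13] F [-0.2  2.1 -0.4] open 0.0595 -> inc [0.1054, -0.359, -0.3547, -0.5441]
```

move_arm:
  increments:
    - [0.1,-0.36,-0.355,-0.545]
    - [0.1,-0.36,-0.355,-0.545]
    - [0.1,-0.36,-0.355,-0.545]
    - [0.105,-0.36,-0.355,-0.545]
    - [0.105,-0.36,-0.355,-0.545]

```text
time: 9.38
tool_pos: [0.4481, 0.1735, 0.1796]
tool_rot: [-0.547, 1.57, -1.824]
contact_force: [0.8, -0.4, 0.1]
opening: 0.0597
```

Run:
```python
from h import *
im=robot.read_camera('wrist'); o,R=st(); cv2.imwrite('pics/w4.png',im[:,:,::-1])
im=robot.read_camera('top'); cv2.imwrite('pics/t4.png',im[:,:,::-1])
inc(.4474,.1729,.036,17)
c=np.array([.4474,.1729]);a=np.radians(17);l=np.array([np.cos(a),np.sin(a)]);w=np.array([-l[1],l[0]])
for s,t in ((1,1),(1,-1),(-1,-1),(-1,1)): print(proj('wrist',[*(c+s*.02*l+t*.03*w),.075],(o['tool_pos'],o['tool_rot'])))
```

```text
t=9.47 pos [0.4494 0.1722 0.18  ] yaw 16.71 q [ 0.21  0.31  1.71 -0.    1.12 -0.08] F [ 0.3 -0.5 -0.5] open 0.0599 -> inc [0.36, -0.0045, -0.0035, -0.0048]
[345.52718815 194.95112132]
[344.43173633 283.90130717]
[284.95509191 284.16986203]
[282.69810924 195.23914655]
```

View pics/w4.png

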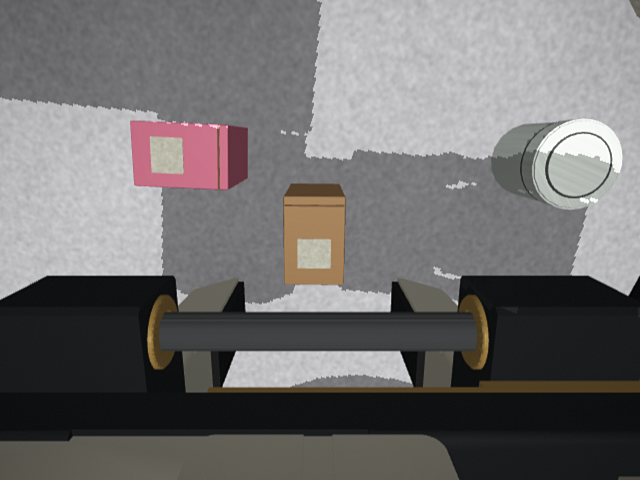

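View pics/t4.png

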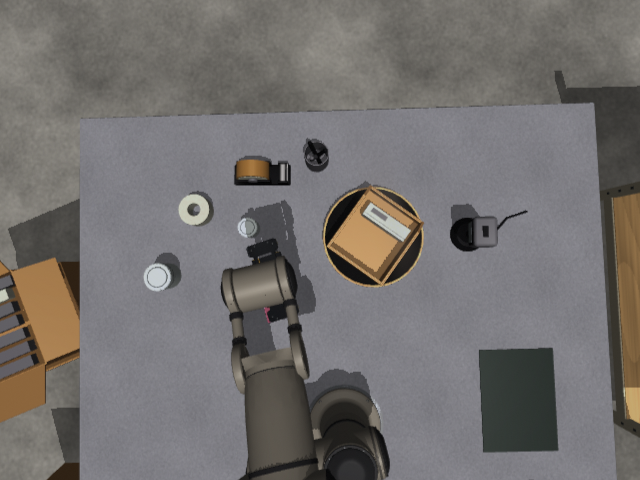

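move_arm:
  increments:
    - [0.12,-0.004,-0.004,0]
    - [0.24,-0.004,-0.004,0]
    - [0.33,-0.004,-0.004,0]
    - [0.36,-0.004,-0.004,0]
    - [0.36,-0.004,-0.004,0]

```text
time: 10.1
tool_pos: [0.4471, 0.1733, 0.0358]
tool_rot: [-0.939, 1.571, -2.218]
contact_force: [0.7, -1.2, 0.2]
opening: 0.0596
```

move_arm:
  increments:
    - [0,0,0,0]
    - [0,0,0,0]
    - [0,0,0,0]
    - [0,0,0,0]
  gripper: 1
  squeeze: 35

```text
time: 10.6
tool_pos: [0.4468, 0.1741, 0.0367]
tool_rot: [1.326, 1.569, 0.049]
contact_force: [-0.5, -0.8, 6.8]
opening: 0.0394
```

Run:
```python
from h import *
inc(.4474,.1729,.036,17)
inc(*b2w(.032,-.045),.26,-37.1)
```

```text
t=10.60 pos [0.4468 0.1741 0.0367] yaw 16.82 q [ 0.21  0.51  1.88 -0.    0.75 -0.08] F [-0.5 -0.8  6.8] open 0.0394 -> inc [0.0019, 0.0006, 0.0033, -0.003]
t=10.60 pos [0.4468 0.1741 0.0367] yaw 16.82 q [ 0.21  0.51  1.88 -0.    0.75 -0.08] F [-0.5 -0.8  6.8] open 0.0394 -> inc [-0.5577, 0.1138, 0.61, 0.8987]
```

move_arm:
  increments:
    - [-0.1,0,0,0]
    - [-0.25,0,0,0]
    - [-0.4,0,0,0]
    - [-0.45,0.11,0.4,0.5]
    - [-0.45,0.11,0.61,0.9]

```text
time: 11.22
tool_pos: [0.507, 0.0647, 0.209]
tool_rot: [1.644, 1.568, -0.012]
contact_force: [0.6, 0.5, -2.8]
opening: 0.0396
```

Run:
```python
from h import *
inc(*b2w(.032,-.045),.2,-37.1)
```

```text
t=11.22 pos [0.507  0.0647 0.209 ] yaw -4.87 q [-0.02  0.33  1.59  0.    1.21  0.06] F [ 0.6  0.5 -2.8] open 0.0396 -> inc [0.0228, 0.157, 0.265, 0.5371]
```

move_arm:
  increments:
    - [0.02,0.16,0.265,0.54]
    - [0.02,0.16,0.265,0.54]
    - [0.02,0.16,0.265,0.54]
    - [0.02,0.16,0.265,0.54]
    - [0.02,0.16,0.265,0.54]

```text
time: 11.85
tool_pos: [0.5608, -0.045, 0.1995]
tool_rot: [-1.195, 1.571, 2.875]
contact_force: [-0.1, -0.7, -2.0]
opening: 0.0395
```

Run:
```python
from h import *
im=robot.read_camera('wrist'); o,R=st(); cv2.imwrite('pics/w5.png',im[:,:,::-1])
inc(*b2w(.032,-.045),.0785,-37.1)
pose=(o['tool_pos'],o['tool_rot'])
for x,y,z in ((.11,.095,.116),(.11,-.095,.116),(-.11,-.095,.076),(-.07,-.095,.116)): print(x,y,proj('wrist',[*b2w(x,y),z],pose))
```

```text
t=11.90 pos [ 0.5609 -0.0449  0.1996] yaw -36.84 q [-0.22  0.43  1.46 -0.    1.25  0.43] F [ 0.6 -0.5 -1.6] open 0.0396 -> inc [0.3027, 0.0016, 0.0032, 0.0043]
0.11 0.095 [204.98699727 447.88501422]
0.11 -0.095 [184.19432097 168.65169068]
-0.11 -0.095 [531.23611255 165.5209216 ]
-0.07 -0.095 [496.62162865 169.93446509]
```

View pics/w5.png

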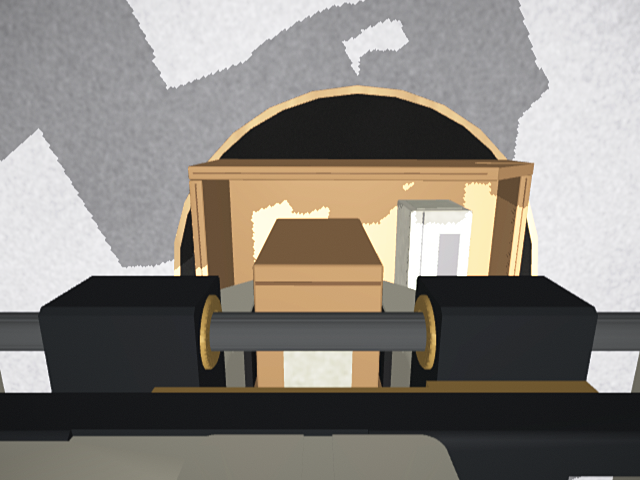

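move_arm:
  increments:
    - [0.1,0.002,0.003,0]
    - [0.2,0.002,0.003,0]
    - [0.26,0.002,0.003,0]
    - [0.29,0.002,0.003,0]
    - [0.295,0.002,0.003,0]

```text
time: 12.52
tool_pos: [0.561, -0.0467, 0.0814]
tool_rot: [-0.882, 1.57, -3.098]
contact_force: [0.4, 0.1, -2.6]
opening: 0.0399
```

Run:
```python
from h import *
inc(*b2w(.032,-.045),.0787,-37.1)
```

```text
t=12.53 pos [ 0.561  -0.0467  0.0814] yaw -36.99 q [-0.22  0.56  1.6  -0.    0.97  0.43] F [ 0.4  0.1 -2.6] open 0.0399 -> inc [0.0066, -0.0014, -0.0002, 0.0019]
```

move_arm:
  increments:
    - [0.004,0,0,0]
    - [0.007,0,0,0]
    - [0.009,0,0,0]
    - [0.009,0,0,0]

```text
time: 13.02
tool_pos: [0.5615, -0.0472, 0.0788]
tool_rot: [2.008, 1.569, -0.21]
contact_force: [-0.5, 0.4, 4.7]
opening: 0.0398
```

Run:
```python
from h import *
inc(*b2w(.032,-.045),.0787,-37.1)
```

```text
t=13.03 pos [ 0.5615 -0.0472  0.0788] yaw -37.08 q [-0.22  0.57  1.61  0.    0.97  0.43] F [-0.5  0.4  4.7] open 0.0398 -> inc [0.0001, -0.0033, -0.0005, 0.0003]
```

move_arm:
  increments:
    - [-0.001,0,0,0]
    - [-0.001,0,0,0]
    - [-0.001,0,0,0]
  gripper: 0.43

```text
time: 13.4
tool_pos: [0.561, -0.0472, 0.0781]
tool_rot: [-0.558, 1.571, -2.776]
contact_force: [-0.2, -0.5, -0.2]
opening: 0.0522
```

move_arm:
  increments:
    - [-0.08,0,0,0]
    - [-0.2,0,0,0]
    - [-0.32,0,0,0]
    - [-0.36,0,0,0]

```text
time: 13.9
tool_pos: [0.5623, -0.0474, 0.2256]
tool_rot: [1.977, 1.565, -0.241]
contact_force: [0.3, -0.3, -1.7]
opening: 0.0522
```

Run:
```python
from h import *
inc(.5932,.2685,.2,-37)
inc(.5932,.2685,.2,-10)
im=robot.read_camera('wrist'); o,R=st(); cv2.imwrite('pics/w6.png',im[:,:,::-1])
```

```text
t=13.90 pos [ 0.5623 -0.0474  0.2256] yaw -37.08 q [-0.22  0.41  1.42 -0.    1.3   0.43] F [ 0.3 -0.3 -1.7] open 0.0522 -> inc [0.0633, -0.4148, -0.6766, -0.0013]
t=13.90 pos [ 0.5623 -0.0474  0.2256] yaw -37.08 q [-0.22  0.41  1.42 -0.    1.3   0.43] F [ 0.3 -0.3 -1.7] open 0.0522 -> inc [0.0633, -0.4148, -0.6766, -0.4513]
```

View pics/w6.png

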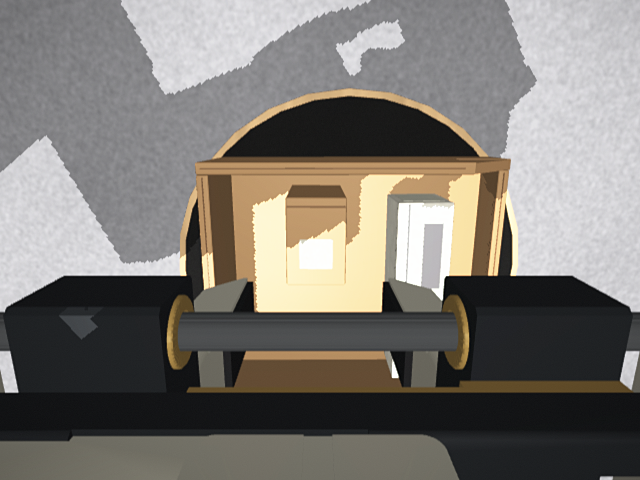

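move_arm:
  increments:
    - [0,-0.415,-0.677,0.63]
    - [0,-0.415,-0.677,0.63]
    - [0.03,-0.415,-0.677,0.63]
    - [0.06,-0.415,-0.677,0.63]
    - [0.06,-0.415,-0.677,0.63]
  gripper: 0.1

```text
time: 14.58
tool_pos: [0.5897, 0.2503, 0.1999]
tool_rot: [0.248, 1.57, -2.632]
contact_force: [1.4, 0.1, 0.3]
opening: 0.0826
```

Run:
```python
from h import *
inc(.5932,.2687,.17,-75)
```

```text
t=14.57 pos [0.5897 0.2503 0.1999] yaw -74.98 q [ 0.28  0.58  1.22 -0.    1.35  1.59] F [1.4 0.1 0.3] open 0.0826 -> inc [0.0747, -0.0421, -0.0203, 0.0003]
```

move_arm:
  increments:
    - [0.05,-0.014,-0.002,0]
    - [0.07,-0.014,-0.002,0]

```text
time: 14.82
tool_pos: [0.5881, 0.2548, 0.1706]
tool_rot: [0.089, 1.567, -2.787]
contact_force: [0.1, -0.0, 0.2]
opening: 0.0828
```

Run:
```python
from h import *
im=robot.read_camera('wrist'); o,R=st(); cv2.imwrite('pics/w7.png',im[:,:,::-1])
inc(.5932,.2687,.036,-75)
for a in np.radians([0,90,180,270]): print(proj('wrist',[.5932+.028*np.cos(a),.2687+.028*np.sin(a),.07],(o['tool_pos'],o['tool_rot'])))
```

```text
t=14.88 pos [0.5882 0.2538 0.1703] yaw -74.86 q [ 0.29  0.6   1.26 -0.    1.29  1.59] F [-0.9 -0.3  0.8] open 0.0826 -> inc [0.3356, -0.0329, -0.0234, 0.0024]
[309.51866183 186.85120901]
[255.51310539 218.0179208 ]
[287.61483796 269.53010657]
[340.46476778 240.32940743]
```

View pics/w7.png

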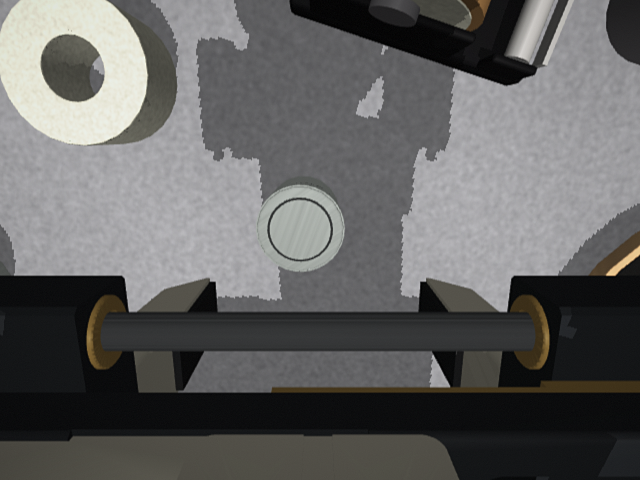

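move_arm:
  increments:
    - [0.05,-0.033,-0.023,0]
    - [0.18,-0.033,-0.023,0]
    - [0.28,-0.033,-0.023,0]
    - [0.335,-0.033,-0.023,0]
    - [0.335,-0.033,-0.023,0]

```text
time: 15.5
tool_pos: [0.5938, 0.2687, 0.0366]
tool_rot: [0.036, 1.567, -2.842]
contact_force: [0.5, 0.1, 1.5]
opening: 0.0825
```

move_arm:
  increments:
    - [0,0,0,0]
    - [0,0,0,0]
    - [0,0,0,0]
    - [0,0,0,0]
    - [0,0,0,0]
  gripper: 1
  squeeze: 35

```text
time: 16.12
tool_pos: [0.5953, 0.2693, 0.0402]
tool_rot: [3.041, 1.569, 0.163]
contact_force: [0.0, -0.9, 6.0]
opening: 0.0552
```

Run:
```python
from h import *
inc(.5932,.2687,.036,-75)
```

```text
t=16.12 pos [0.5953 0.2693 0.0402] yaw -74.89 q [ 0.31  0.75  1.36 -0.    1.03  1.61] F [ 0.  -0.9  6. ] open 0.0552 -> inc [0.0105, 0.0002, 0.0056, 0.0019]
```

move_arm:
  increments:
    - [-0.1,0,0,0]
    - [-0.25,0,0,0]
    - [-0.4,0,0,0]

```text
time: 16.5
tool_pos: [0.5941, 0.2692, 0.2]
tool_rot: [0.001, 1.569, -2.876]
contact_force: [1.1, -0.2, -2.0]
opening: 0.0555
```

Run:
```python
from h import *
inc(*b2w(.034,.044),.205,-37.1)
```

```text
t=16.50 pos [0.5941 0.2692 0.2   ] yaw -74.88 q [0.31 0.6  1.17 0.   1.37 1.61] F [ 1.1 -0.2 -2. ] open 0.0555 -> inc [-0.0117, 0.872, 0.4656, -0.6296]
```

move_arm:
  increments:
    - [-0.012,0.87,0.465,-0.63]
    - [-0.012,0.87,0.465,-0.63]
    - [-0.012,0.87,0.465,-0.63]
    - [-0.012,0.87,0.465,-0.63]
    - [-0.012,0.87,0.465,-0.63]

```text
time: 17.12
tool_pos: [0.5249, -0.0312, 0.2026]
tool_rot: [-1.138, 1.57, 2.929]
contact_force: [0.5, -0.1, -1.9]
opening: 0.0557
```

Run:
```python
from h import *
inc(*b2w(.034,.044),.205,-37.1)
```

```text
t=17.12 pos [ 0.5249 -0.0312  0.2026] yaw -36.98 q [-0.21  0.36  1.56  0.    1.22  0.44] F [ 0.5 -0.1 -1.9] open 0.0557 -> inc [-0.006, 0.0887, 0.1988, 0.0019]
```

move_arm:
  increments:
    - [-0.005,0.082,0.19,0]
    - [-0.005,0.082,0.19,0]
    - [-0.005,0.082,0.19,0]
    - [-0.005,0.082,0.19,0]

```text
time: 17.62
tool_pos: [0.5061, -0.1092, 0.2046]
tool_rot: [-1.856, 1.57, 2.21]
contact_force: [-0.2, 0.7, -1.5]
opening: 0.0553
```

Run:
```python
from h import *
im=robot.read_camera('wrist'); o,R=st(); cv2.imwrite('pics/w8.png',im[:,:,::-1])
inc(*b2w(.034,.044),.085,-37.1)
pose=(o['tool_pos'],o['tool_rot'])
for x,y,z in ((.11,-.095,.116),(-.11,-.095,.076),(-.07,-.095,.116)): print(x,y,proj('wrist',[*b2w(x,y),z],pose))
for x,y,z in ((.012,-.015,.117),(.052,-.015,.117),(-.027,.042,.092)):print(x,y,proj('wrist',[*b2w(x,y),z],pose))
```

```text
t=17.68 pos [ 0.5062 -0.1089  0.2047] yaw -37.01 q [-0.36  0.35  1.58  0.    1.22  0.29] F [-0.  -0.4 -2.6] open 0.0551 -> inc [0.2991, 0.0091, 0.0157, 0.0014]
0.11 -0.095 [183.96942828  10.21246222]
-0.11 -0.095 [552.16366517  29.31019255]
-0.07 -0.095 [518.61368674  10.5365    ]
0.012 -0.015 [362.22406954 161.74385459]
0.052 -0.015 [293.64053768 161.67050811]
-0.027 0.042 [413.75298399 245.41640979]
```

View pics/w8.png

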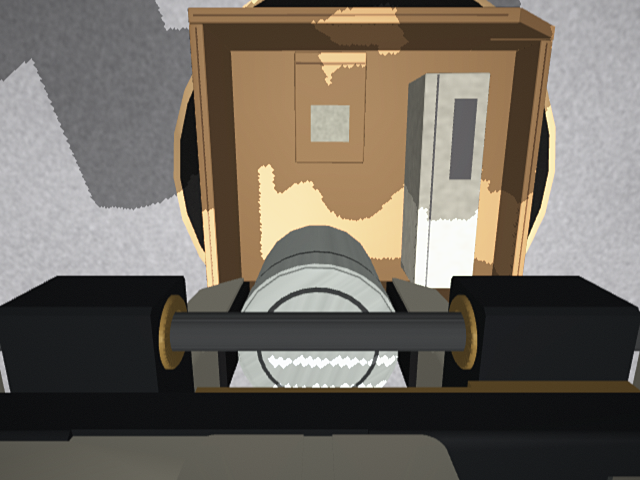

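move_arm:
  increments:
    - [0.05,0.008,0.016,0]
    - [0.16,0.008,0.016,0]
    - [0.24,0.008,0.016,0]
    - [0.275,0.008,0.016,0]
    - [0.28,0.008,0.016,0]

```text
time: 18.3
tool_pos: [0.505, -0.1164, 0.0926]
tool_rot: [-1.276, 1.57, 2.791]
contact_force: [-0.3, 0.2, -2.1]
opening: 0.0552
```

Run:
```python
from h import *
inc(*b2w(.034,.044),.083,-37.1)
```

```text
t=18.30 pos [ 0.505  -0.1164  0.0926] yaw -37.01 q [-0.37  0.48  1.72 -0.    0.94  0.27] F [-0.3  0.2 -2.1] open 0.0552 -> inc [0.024, 0.0003, -0.0011, 0.0014]
```

move_arm:
  increments:
    - [0.01,0,0,0]
    - [0.016,0,0,0]
    - [0.02,0,0,0]
    - [0.024,0,0,0]
    - [0.026,0,0,0]

```text
time: 18.92
tool_pos: [0.5049, -0.1171, 0.0825]
tool_rot: [1.508, 1.571, -0.71]
contact_force: [-0.2, 0.1, -1.7]
opening: 0.0553
```

Run:
```python
from h import *
inc(*b2w(.034,.044),.082,-37.1)
```

```text
t=18.93 pos [ 0.5049 -0.1171  0.0825] yaw -37.09 q [-0.38  0.49  1.73 -0.    0.92  0.27] F [-0.2  0.1 -1.7] open 0.0553 -> inc [0.0013, -0.0007, -0.0028, 0.0002]
```

move_arm:
  increments:
    - [0.003,0,0,0]
    - [0.006,0,0,0]
    - [0.006,0,0,0]

```text
time: 19.3
tool_pos: [0.505, -0.1174, 0.0821]
tool_rot: [1.43, 1.569, -0.787]
contact_force: [-6.0, -0.3, 15.5]
opening: 0.0554
```

Run:
```python
from h import *
inc(*b2w(.034,.044),.082,-37.1)
```

```text
t=19.30 pos [ 0.505  -0.1174  0.0821] yaw -37.05 q [-0.38  0.49  1.73 -0.    0.91  0.27] F [-6.  -0.3 15.5] open 0.0554 -> inc [0.0002, -0.0012, -0.0031, 0.0008]
```

move_arm:
  increments:
    - [-0.003,0,0,0]
    - [-0.003,0,0,0]
    - [-0.003,0,0,0]
  gripper: 0.28

```text
time: 19.68
tool_pos: [0.5049, -0.1171, 0.0811]
tool_rot: [-1.139, 1.571, 2.926]
contact_force: [1.2, 0.1, 0.7]
opening: 0.0657
```

move_arm:
  increments:
    - [-0.08,0,0,0]
    - [-0.2,0,0,0]
    - [-0.32,0,0,0]
    - [-0.42,0,0,0]
    - [-0.42,0,0,0]

```text
time: 20.3
tool_pos: [0.5064, -0.1176, 0.2523]
tool_rot: [1.833, 1.564, -0.385]
contact_force: [-0.3, 0.2, -0.3]
opening: 0.0664
```

Run:
```python
from h import *
o,R=st()
im=robot.read_camera('wrist'); o,R=st(); cv2.imwrite('pics/w9.png',im[:,:,::-1])
t=robot.read_camera('scene'); cv2.imwrite('pics/s9.png',cv2.resize(t[170:330,110:340,::-1],None,fx=3.4,fy=3.4,interpolation=cv2.INTER_CUBIC))
inc(.40,-.30,.2,-37)
```

```text
t=20.40 pos [ 0.5046 -0.117   0.2487] yaw -37.08 q [-0.38  0.31  1.5  -0.    1.32  0.27] F [-0.4  0.  -1.2] open 0.0659 -> inc [0.1219, 0.0673, 0.5227, -0.0014]
```

View pics/w9.png

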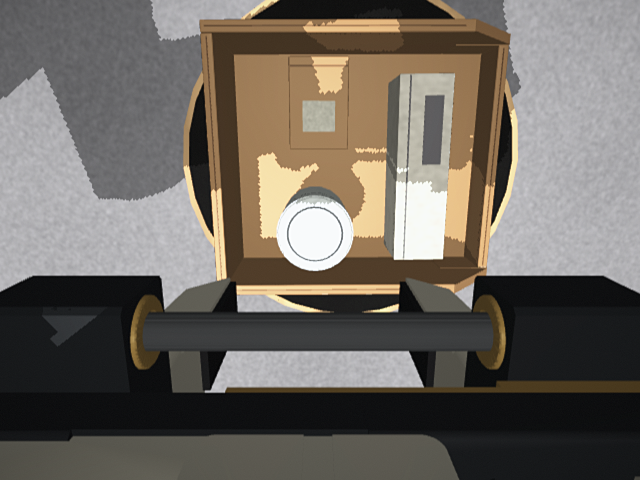

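View pics/s9.png

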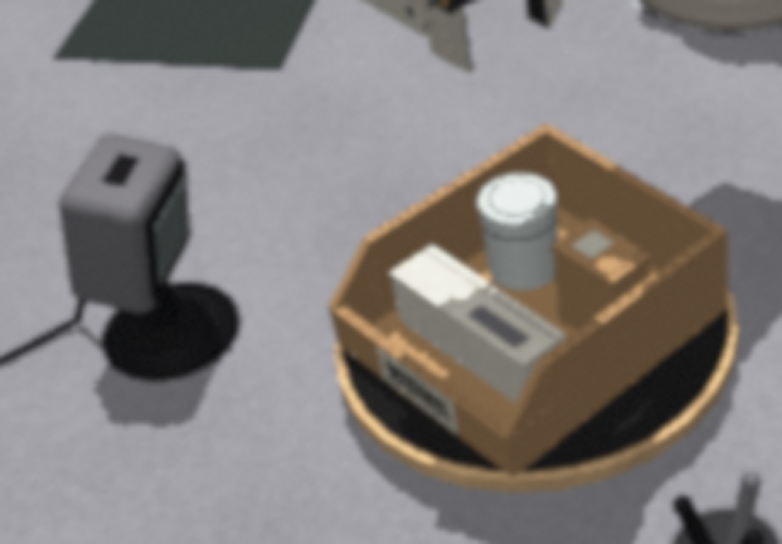

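Run:
```python
from h import *
o,R=st();pose=(o['tool_pos'],o['tool_rot'])
for uv in ((202,20),(218,293)): print('rear',onz('wrist',*uv,.116,pose))
print('front',onz('wrist',509,36,.076,pose), onz('wrist',486,268,.076,pose))
for n,x in (('fr',-.11),('rr',.11)): print(n,b2w(x,.095),b2w(x,-.095))
inc(.46,-.36,.26,-90)
```

```text
rear [0.52936434 0.03852268 0.116     ]
rear [ 0.41686695 -0.10883497  0.116     ]
front [ 0.69929408 -0.09096076  0.076     ] [ 0.59279564 -0.23350052  0.076     ]
fr [ 0.58942947 -0.24362335] [ 0.70403899 -0.09208241]
rr [ 0.41396101 -0.11091759] [0.52857053 0.04062335]
t=20.40 pos [ 0.5046 -0.117   0.2487] yaw -37.08 q [-0.38  0.31  1.5  -0.    1.32  0.27] F [-0.4  0.  -1.2] open 0.0659 -> inc [-0.0282, 0.2774, 0.552, 0.882]
```

move_arm:
  increments:
    - [-0.028,0.277,0.552,0.88]
    - [-0.028,0.277,0.552,0.88]
    - [-0.028,0.277,0.552,0.88]
    - [-0.028,0.277,0.552,0.88]
    - [-0.028,0.277,0.552,0.88]

```text
time: 21.02
tool_pos: [0.4581, -0.3637, 0.2576]
tool_rot: [-0.531, 1.567, 2.602]
contact_force: [-0.5, 0.8, -0.7]
opening: 0.066
```

move_arm:
  increments:
    - [0,0,0,0]
    - [0,0,0,0]

```text
time: 21.28
tool_pos: [0.4601, -0.3592, 0.2595]
tool_rot: [-0.822, 1.569, 2.326]
contact_force: [-0.8, 0.0, -0.3]
opening: 0.0658
```

Run:
```python
from h import *
im=robot.read_camera('wrist'); o,R=st(); cv2.imwrite('pics/w10.png',im[:,:,::-1]); print(o['tool_pos'],o['tool_rot'])
t=robot.read_camera('top'); cv2.imwrite('pics/t10.png',t[:,:,::-1])
inc(.46,-.36,.26,-90)
```

```text
[ 0.46027484 -0.35910437  0.25986554] [-0.81017085  1.5695423   2.33736795]
t=21.38 pos [ 0.4604 -0.3591  0.2602] yaw -89.69 q [-0.79  0.43  1.3   0.    1.42  0.77] F [0.7 0.3 0. ] open 0.0660 -> inc [0.0005, 0.0022, 0.001, 0.0052]
```

View pics/w10.png

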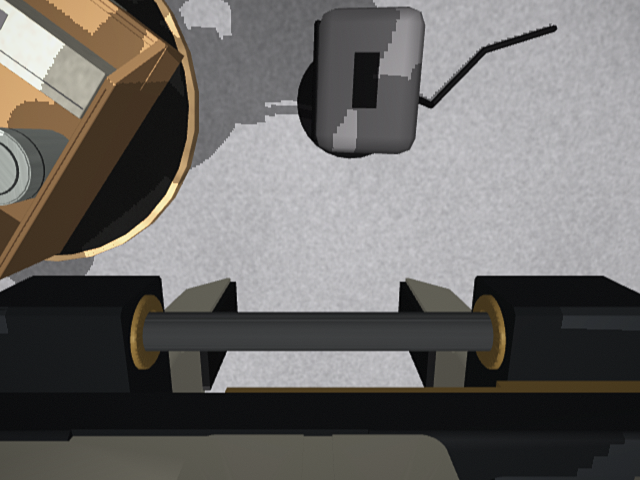

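View pics/t10.png

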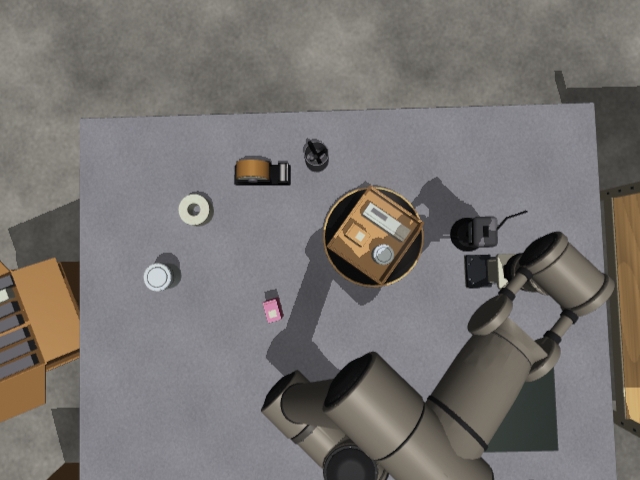

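Run:
```python
import cv2
a=cv2.imread('pics/w10.png');cv2.imwrite('pics/w10z.png',cv2.resize(a[0:165,290:440],None,fx=3.6,fy=3.6,interpolation=cv2.INTER_CUBIC))
```

```text
(no output)
```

View pics/w10z.png

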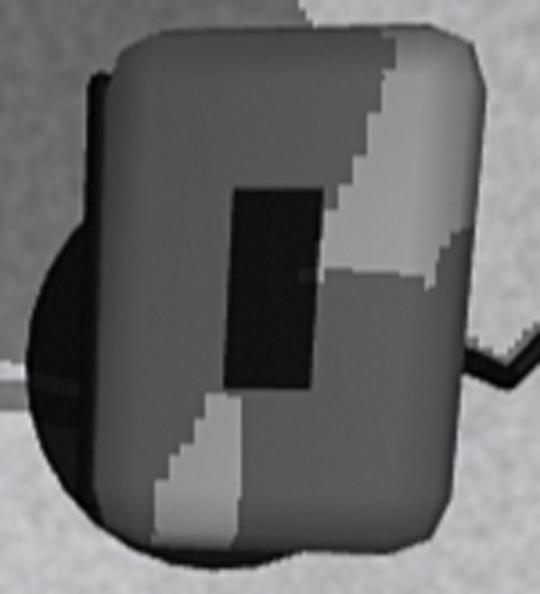

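Run:
```python
from h import *
pose=(np.array([0.46027484,-0.35910437,0.25986554]),np.array([-0.81017085,1.5695423,2.33736795]))
def W(u,v,z=.165): return onz('wrist',290+u/3.6,v/3.6,z,pose)[:2]
g=cv2.cvtColor(cv2.imread('pics/w10.png'),cv2.COLOR_BGR2GRAY)
m=np.zeros_like(g); m[48:114,345:385]=(g[48:114,345:385]<45)*255
cs,_=cv2.findContours(m,cv2.RETR_EXTERNAL,cv2.CHAIN_APPROX_NONE);c=max(cs,key=cv2.contourArea)
P_=np.array([onz('wrist',*x[0],.165,pose)[:2] for x in c],np.float32)*1000
print('slot',cv2.contourArea(c),cv2.minAreaRect(P_))
tl,tr,br,bl=[W(*p) for p in((233,188),(324,190),(312,388),(223,388))]
an=lambda d:np.degrees(np.arctan2(d[1],d[0]))
print('long edges',an(tl-bl),an(tr-br),'short',an(tl-tr),an(bl-br),'centre',(tl+tr+br+bl)/4)
lt,lb=W(108,110),W(93,470); rt,rb=W(484,110),W(452,480)
print('left',an(lt-lb),'right',an(rt-rb),lt,lb,rt,rb)
tp=W(170,30)-W(420,25);bt=W(160,548)-W(390,550);print('top',an(tp),'bot',an(bt))
c=(tl+tr+br+bl)/4; ax=np.array([.558,-.0998]);print('dir slot->axis',an(ax-c),np.linalg.norm(ax-c))
# disc rim centre check in this view
```

```text
slot 1270.5 ((557.8536376953125, -384.7882080078125), (14.060046195983887, 29.58223533630371), 88.42953491210938)
long edges -1.5107145171963547 -1.3011068114621522 short 89.14094996516803 90.31013142669158 centre [ 0.55771994 -0.38517142]
left -2.213966730869336 right -1.4479823097294802 [ 0.583737   -0.35874737] [ 0.52991079 -0.35666644] [ 0.58404308 -0.41693596] [ 0.52864883 -0.41553574]
top 91.33278550303292 bot 89.82832965429081
dir slot->axis 89.94376975722611 0.28537155573957773
```

Run:
```python
from h import *
from scipy.optimize import least_squares
pose=(np.array([.5046,-.117,.2487]),None)
# w9 pose: yaw -37.08, tool down
a=np.radians(-37.08); Rm=np.array([[0,np.cos(a),np.sin(a)],[0,np.sin(a),-np.cos(a)],[-1,0,0]])
pose=(np.array([.5048,-.117,.2487]),Ro.from_matrix(Rm).as_euler('xyz'))
im=cv2.imread('pics/w9.png')
cv2.imwrite('pics/w9z.png',cv2.resize(im[40:290,170:240],None,fx=2.4,fy=2.4))
pts=np.array([onz('wrist',u,v,.036,pose)[:2] for u,v in((183,143),(518,130),(189,186),(514,170),(190,100),(330,313),(300,307))])
f=lambda c:np.linalg.norm(pts-c,axis=1)-.15
r=least_squares(f,[.558,-.1]);print(r.x,r.fun)
inc(.4755,-.0376,.2,-37.2)
```

```text
[ 0.55749985 -0.09496907] [-0.00269346 -0.00469281 -0.00321714 -0.00541772 -0.0041421  -0.00073231
 -0.00056806]
t=21.38 pos [ 0.4604 -0.3591  0.2602] yaw -89.69 q [-0.79  0.43  1.3   0.    1.42  0.77] F [0.7 0.3 0. ] open 0.0660 -> inc [0.1508, -0.8035, -0.0423, -0.8748]<sys>:0: UserWarning: Gimbal lock detected. Setting third angle to zero since it is not possible to uniquely determine all angles.
```

move_arm:
  increments:
    - [0,-0.8,-0.042,-0.87]
    - [0,-0.8,-0.042,-0.87]
    - [0,-0.8,-0.042,-0.87]
    - [0.05,-0.8,-0.042,-0.87]
    - [0.1,-0.8,-0.042,-0.87]
  gripper: 0.565

```text
time: 22.0
tool_pos: [0.4761, -0.0512, 0.2273]
tool_rot: [1.962, 1.567, -0.258]
contact_force: [1.4, 0.4, -0.4]
opening: 0.0403
```

move_arm:
  increments:
    - [0,0,0,0]
    - [0,0,0,0]

```text
time: 22.25
tool_pos: [0.4758, -0.0536, 0.2269]
tool_rot: [1.431, 1.57, -0.796]
contact_force: [-1.3, 0.2, 0.3]
opening: 0.04
```

Run:
```python
from h import *
im=robot.read_camera('wrist'); o,R=st(); cv2.imwrite('pics/w11.png',im[:,:,::-1])
inc(.4755,-.0376,.075,-37.2)
```

```text
t=22.30 pos [ 0.476  -0.0544  0.227 ] yaw -37.70 q [-0.27  0.26  1.64 -0.    1.24  0.38] F [-0.3 -0.3  0.7] open 0.0401 -> inc [0.38, -0.0272, -0.0324, -0.0083]
```

View pics/w11.png

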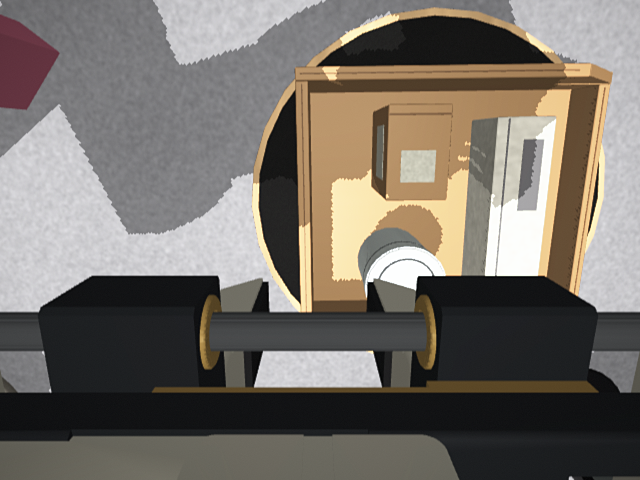

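Run:
```python
from h import *
o,R=st();pose=(o['tool_pos'],o['tool_rot'])
for uv in((297,68),(298,150),(300,230),(309,150),(310,230),(612,68)): print(uv,onz('wrist',*uv,.116,pose))
a=onz('wrist',297,68,.116,pose);b=onz('wrist',300,230,.116,pose);d=a-b;print('rear dir',np.degrees(np.arctan2(d[1],d[0])))
t=cv2.imread('pics/t10.png')
cv2.imwrite('pics/w11z.png',cv2.resize(cv2.imread('pics/w11.png')[50:310,240:440],None,fx=2.3,fy=2.3,interpolation=cv2.INTER_CUBIC))
inc(.4755,-.0376,.075,-37.2)
```

```text
(297, 68) [0.53157557 0.03813993 0.116     ]
(298, 150) [ 5.01939928e-01 -2.35287428e-04  1.16000000e-01]
(300, 230) [ 0.47070636 -0.04179465  0.116     ]
(309, 150) [ 0.50745848 -0.00450511  0.116     ]
(310, 230) [ 0.47596705 -0.04586752  0.116     ]
(612, 68) [ 0.68260396 -0.07864498  0.116     ]
rear dir 52.711168583723506
t=22.30 pos [ 0.476  -0.0544  0.227 ] yaw -37.70 q [-0.27  0.26  1.64 -0.    1.24  0.38] F [-0.3 -0.3  0.7] open 0.0401 -> inc [0.38, -0.0272, -0.0324, -0.0083]
```

View pics/w11z.png

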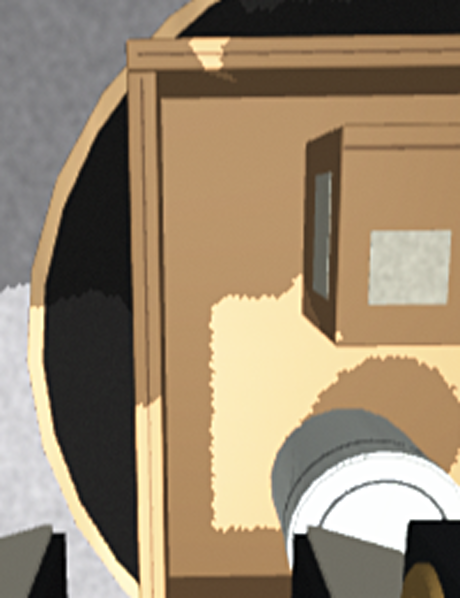

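Run:
```python
from h import *
from scipy.optimize import least_squares
o,R=st();pose=(o['tool_pos'],o['tool_rot'])
im=cv2.imread('pics/w11.png').astype(int)
sat=im.max(2)-im.min(2)
pts=[]
# scan radially from outside for first saturated pixel, around projected centre
c0=proj('wrist',[.559,-.101,.036],pose); print(c0)
for th in np.radians(np.r_[np.arange(150,262,3),np.arange(262,300,3)]):
    for r in np.arange(235,140,-.5):
        u,v=c0+r*np.array([np.cos(th),np.sin(th)])
        if 0<=v<278 and 0<=u<640 and sat[int(v),int(u)]>35:
            pts.append(onz('wrist',u,v,.036,pose)[:2]);break
pts=np.array(pts)
r=least_squares(lambda c:np.linalg.norm(pts-c,axis=1)-.15,[.558,-.1],loss='soft_l1',f_scale=.001);print(len(pts),r.x,np.round(1000*(np.linalg.norm(pts-r.x,axis=1)-.15),1))
r=least_squares(lambda c:np.linalg.norm(pts-c[:2],axis=1)-c[2],[.558,-.1,.15],loss='soft_l1',f_scale=.001);print(r.x)
inc(.477,-.0395,.075,-37.3)
```

```text
[428.59056341 201.07094353]
51 [ 0.55800349 -0.10286481] [-21.5  -4.2  -0.4  -1.2  -0.6   0.4  -0.3  -1.   -0.3   0.3   0.1  -0.1
  -0.2   0.4  -0.2  -0.   -0.6  -0.1   0.5   0.2   0.3  -0.    0.    0.4
   0.    5.3   0.7   1.    0.5   0.3  -0.2   0.4   0.5   0.3   0.1  -0.5
   0.3  -0.2  -0.1  -0.6  -0.1   0.   -0.1  -0.6  -0.6  -0.3  -0.3  -1.3
  -1.1  -0.6  -0.7]
[ 0.55771757 -0.10042041  0.14796813]
t=22.30 pos [ 0.476  -0.0544  0.227 ] yaw -37.70 q [-0.27  0.26  1.64 -0.    1.24  0.38] F [-0.3 -0.3  0.7] open 0.0401 -> inc [0.38, -0.0213, -0.0309, -0.0067]
```

move_arm:
  increments:
    - [0,-0.021,-0.031,-0.006]
    - [0.1,-0.021,-0.031,-0.006]
    - [0.2,-0.021,-0.031,-0.006]
    - [0.25,-0.021,-0.031,-0.006]
    - [0.25,-0.021,-0.031,-0.006]

```text
time: 22.92
tool_pos: [0.4758, -0.0389, 0.1254]
tool_rot: [-1.174, 1.568, 2.886]
contact_force: [0.1, 0.1, -0.4]
opening: 0.04
```

Run:
```python
from h import *
im=robot.read_camera('wrist'); o,R=st(); cv2.imwrite('pics/w12.png',im[:,:,::-1])
s=robot.read_camera('scene'); cv2.imwrite('pics/s12.png',cv2.resize(s[150:320,150:380,::-1],None,fx=3.4,fy=3.4,interpolation=cv2.INTER_CUBIC))
inc(.477,-.0395,.075,-37.3)
```

```text
t=23.02 pos [ 0.4772 -0.0391  0.1272] yaw -37.37 q [-0.24  0.37  1.79  0.    0.98  0.41] F [ 0.1  0.1 -0.3] open 0.0399 -> inc [0.1306, 0.0001, 0.0011, -0.0011]
```

View pics/w12.png

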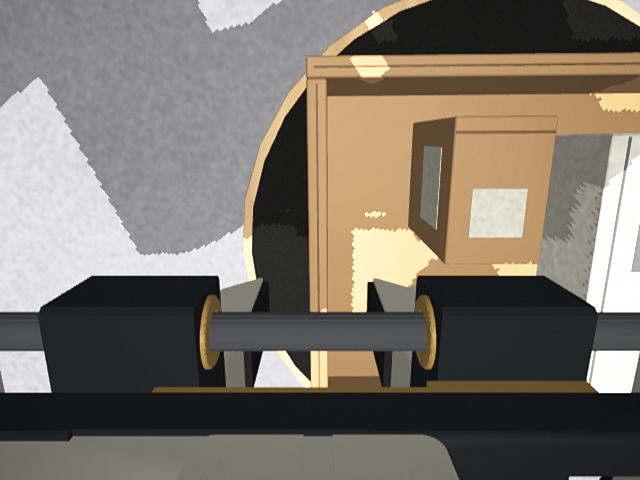

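View pics/s12.png

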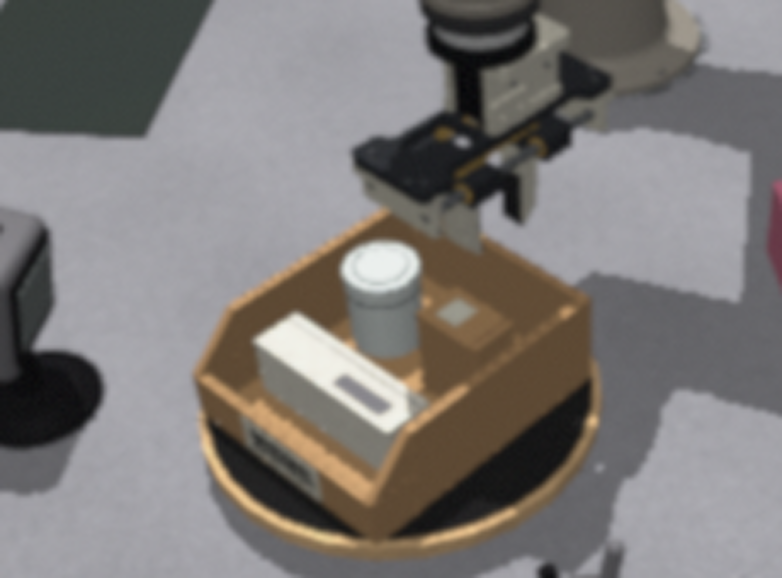

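move_arm:
  increments:
    - [0.05,0,0,0]
    - [0.09,0,0,0]
    - [0.13,0,0,0]
    - [0.13,0,0,0]

```text
time: 23.52
tool_pos: [0.4767, -0.0389, 0.0748]
tool_rot: [1.589, 1.571, -0.634]
contact_force: [-0.5, 0.9, 0.6]
opening: 0.0399
```

move_arm:
  increments:
    - [0,0,0,0]
    - [0,0,0,0]
    - [0,0,0,0]
    - [0,0,0,0]
    - [0,0,0,0]
  gripper: 1
  squeeze: 40

```text
time: 24.15
tool_pos: [0.4767, -0.0385, 0.0747]
tool_rot: [2.39, 1.57, 0.168]
contact_force: [-0.3, 2.8, 5.3]
opening: 0.0077
```

```bash
cat >> h.py <<'E'
AX=np.array([.558,-.1012])
def arc(deg,rows=5,ax=None):
    o,R=st(); ax=AX if ax is None else ax
    v=o['tool_pos'][:2]-ax; out=[]
    for k in range(1,rows+1):
        a=np.radians(deg*k/rows); w=np.array([[np.cos(a),-np.sin(a)],[np.sin(a),np.cos(a)]])@v
        d=R.T@np.array([*(w-v),0])/.4; out.append([0,round(d[1],4),round(d[2],4),round(-deg*k/rows/60,4)])
    print('t=%.2f'%o['time'],'yaw %.2f'%yawof(R),o['tool_pos'],'F',np.round(o['contact_force'],1),'T',np.round(o['torque'],2),'open %.4f'%o['opening']); print(out)
E
python3 - <<'E'
from h import *
arc(-13.5); arc(-6)
E
```

```text
t=24.15 yaw -37.30 [ 0.47672407 -0.0385497   0.07474885] F [-0.3  2.8  5.3] T [0.36 0.07 0.21] open 0.0077
[[0, np.float64(0.0004), np.float64(-0.0121), 0.045], [0, np.float64(0.0013), np.float64(-0.0241), 0.09], [0, np.float64(0.0028), np.float64(-0.0361), 0.135], [0, np.float64(0.0048), np.float64(-0.048), 0.18], [0, np.float64(0.0074), np.float64(-0.0598), 0.225]]
t=24.15 yaw -37.30 [ 0.47672407 -0.0385497   0.07474885] F [-0.3  2.8  5.3] T [0.36 0.07 0.21] open 0.0077
[[0, np.float64(0.0001), np.float64(-0.0054), 0.02], [0, np.float64(0.0003), np.float64(-0.0107), 0.04], [0, np.float64(0.0006), np.float64(-0.0161), 0.06], [0, np.float64(0.001), np.float64(-0.0215), 0.08], [0, np.float64(0.0016), np.float64(-0.0268), 0.1]]
```

move_arm:
  increments:
    - [0,0.0001,-0.003,0.011]
    - [0,0.0003,-0.008,0.03]
    - [0,0.0006,-0.014,0.052]
    - [0,0.001,-0.02,0.075]
    - [0,0.0016,-0.0268,0.1]

```text
time: 24.78
tool_pos: [0.4838, -0.0304, 0.0747]
tool_rot: [2.496, 1.57, 0.168]
contact_force: [0.1, 2.4, 4.8]
opening: 0.0077
```

Run:
```python
from h import *
arc(-12)
```

```text
t=24.77 yaw -43.39 [ 0.4837733  -0.03036879  0.07472835] F [0.1 2.4 4.8] T [0.39 0.08 0.18] open 0.0077
[[0, np.float64(0.0003), np.float64(-0.0107), 0.04], [0, np.float64(0.001), np.float64(-0.0215), 0.08], [0, np.float64(0.0022), np.float64(-0.0321), 0.12], [0, np.float64(0.0038), np.float64(-0.0428), 0.16], [0, np.float64(0.0059), np.float64(-0.0533), 0.2]]
```

move_arm:
  increments:
    - [0,0.0003,-0.0107,0.04]
    - [0,0.001,-0.0215,0.08]
    - [0,0.0022,-0.0321,0.12]
    - [0,0.0038,-0.0428,0.16]
    - [0,0.0059,-0.0533,0.2]

```text
time: 25.4
tool_pos: [0.5003, -0.0165, 0.0747]
tool_rot: [2.561, 1.57, 0.023]
contact_force: [-0.1, 2.0, 4.5]
opening: 0.0078
```

Run:
```python
from h import *
arc(-12)
```

```text
t=25.40 yaw -55.42 [ 0.50027303 -0.01648631  0.07473893] F [-0.1  2.   4.5] T [0.41 0.14 0.13] open 0.0078
[[0, np.float64(0.0003), np.float64(-0.0107), 0.04], [0, np.float64(0.001), np.float64(-0.0214), 0.08], [0, np.float64(0.0022), np.float64(-0.0321), 0.12], [0, np.float64(0.0038), np.float64(-0.0427), 0.16], [0, np.float64(0.0059), np.float64(-0.0533), 0.2]]
```

move_arm:
  increments:
    - [0,0.0003,-0.0107,0.04]
    - [0,0.001,-0.0214,0.08]
    - [0,0.0022,-0.0321,0.12]
    - [0,0.0038,-0.0427,0.16]
    - [0,0.0059,-0.0533,0.2]

```text
time: 26.02
tool_pos: [0.5192, -0.0064, 0.0747]
tool_rot: [2.672, 1.57, -0.076]
contact_force: [-0.6, 1.3, 5.1]
opening: 0.0079
```

Run:
```python
from h import *
arc(-12)
```

```text
t=26.02 yaw -67.43 [ 0.5192034 -0.0064261  0.0747396] F [-0.6  1.3  5.1] T [0.21 0.13 0.04] open 0.0079
[[0, np.float64(0.0003), np.float64(-0.0107), 0.04], [0, np.float64(0.001), np.float64(-0.0214), 0.08], [0, np.float64(0.0022), np.float64(-0.0321), 0.12], [0, np.float64(0.0038), np.float64(-0.0427), 0.16], [0, np.float64(0.0059), np.float64(-0.0532), 0.2]]
```

move_arm:
  increments:
    - [0,0.0003,-0.0107,0.04]
    - [0,0.001,-0.0214,0.08]
    - [0,0.0022,-0.0321,0.12]
    - [0,0.0038,-0.0427,0.16]
    - [0,0.0059,-0.0532,0.2]

```text
time: 26.65
tool_pos: [0.5398, -0.0006, 0.0748]
tool_rot: [2.703, 1.57, -0.254]
contact_force: [0.3, 1.4, 4.2]
opening: 0.0078
```

Run:
```python
from h import *
arc(-8)
im=robot.read_camera('top'); cv2.imwrite('pics/t13.png',im[:,:,::-1])
s=robot.read_camera('scene'); cv2.imwrite('pics/s13.png',cv2.resize(s[150:320,110:350,::-1],None,fx=3.2,fy=3.2,interpolation=cv2.INTER_CUBIC))
```

```text
t=26.65 yaw -79.44 [ 0.5397812  -0.00057377  0.0747511 ] F [0.3 1.4 4.2] T [0.2  0.12 0.  ] open 0.0078
[[0, np.float64(0.0001), np.float64(-0.0071), 0.0267], [0, np.float64(0.0005), np.float64(-0.0143), 0.0533], [0, np.float64(0.001), np.float64(-0.0214), 0.08], [0, np.float64(0.0017), np.float64(-0.0285), 0.1067], [0, np.float64(0.0027), np.float64(-0.0356), 0.1333]]
```

View pics/s13.png

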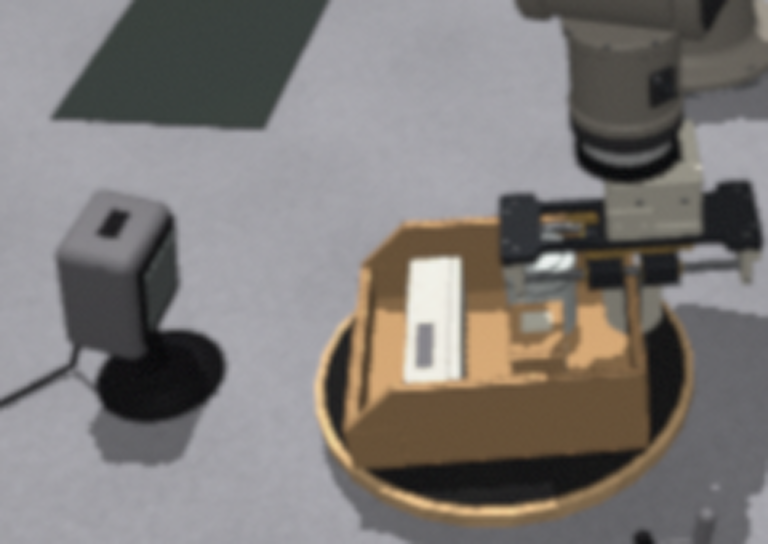

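View pics/t13.png

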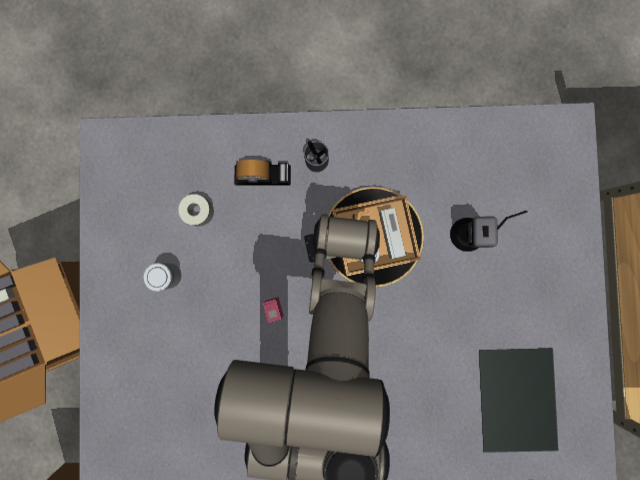

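move_arm:
  increments:
    - [0,0.0003,-0.0107,0.04]
    - [0,0.001,-0.0214,0.08]
    - [0,0.0022,-0.0321,0.12]
    - [0,0.0036,-0.041,0.155]
    - [0,0.0047,-0.0475,0.178]

```text
time: 27.38
tool_pos: [0.5586, 0.001, 0.0747]
tool_rot: [2.723, 1.57, -0.42]
contact_force: [0.2, -0.5, 5.5]
opening: 0.008
```

Run:
```python
from h import *
arc(-1.3,2)
```

```text
t=27.38 yaw -90.04 [0.55864223 0.00095017 0.07474974] F [ 0.2 -0.5  5.5] T [0.22 0.16 0.01] open 0.0080
[[0, np.float64(0.0), np.float64(-0.0029), 0.0108], [0, np.float64(0.0001), np.float64(-0.0058), 0.0217]]
```

move_arm:
  increments:
    - [0,0,-0.0029,0.0108]
    - [0,0.0001,-0.005,0.019]
    - [0,0.0001,-0.0058,0.0217]
    - [0,0.0001,-0.0058,0.0217]

```text
time: 27.88
tool_pos: [0.5609, 0.0009, 0.0747]
tool_rot: [2.792, 1.57, -0.373]
contact_force: [-0.3, 0.2, 5.1]
opening: 0.0081
```

Run:
```python
from h import *
arc(-1,2)
im=robot.read_camera('top'); cv2.imwrite('pics/t14.png',cv2.resize(im[170:300,310:520,::-1],None,fx=3.8,fy=3.8,interpolation=cv2.INTER_CUBIC))
s=robot.read_camera('scene'); cv2.imwrite('pics/s14.png',cv2.resize(s[150:320,110:350,::-1],None,fx=3.2,fy=3.2,interpolation=cv2.INTER_CUBIC))
s=robot.read_camera('wrist'); cv2.imwrite('pics/w14.png',s[:,:,::-1])
```

```text
t=27.88 yaw -91.29 [0.56088098 0.00090657 0.07474997] F [-0.3  0.2  5.1] T [ 0.21  0.09 -0.  ] open 0.0081
[[0, np.float64(0.0), np.float64(-0.0022), 0.0083], [0, np.float64(0.0001), np.float64(-0.0045), 0.0167]]
```

View pics/t14.png

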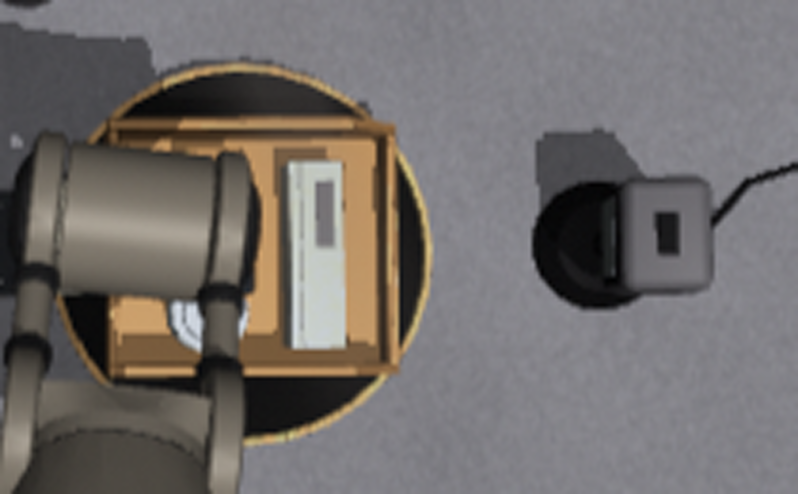

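View pics/s14.png

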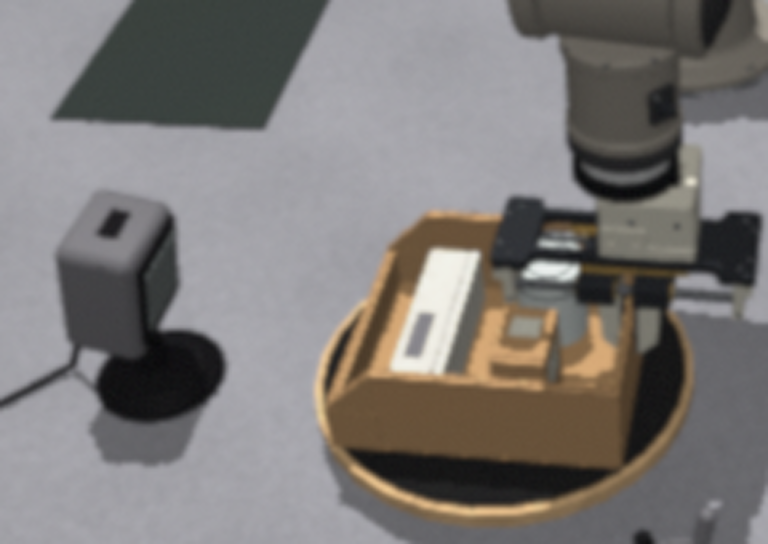

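View pics/w14.png

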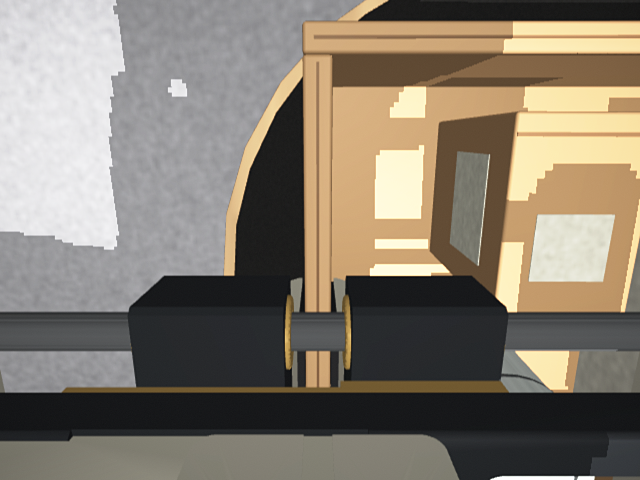

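Run:
```python
from h import *
w=lambda u,v,z:onz('top',310+u/3.8,170+v/3.8,z)[:2]
an=lambda d:np.degrees(np.arctan2(d[1],d[0]))
print('front edge',an(w(396,130,.076)-w(400,370,.076)),'scanner left edge',an(w(622,185,.165)-w(624,285,.165)),'right',an(w(711,185,.165)-w(713,285,.165)))
a,b=w(396,130,.076),w(400,370,.076);print(a,b,'front mid',(a+b)/2,'vs axis',AX)
o,R=st();print(o['time'],o['qvel'].round(4),yawof(R))
im=robot.read_camera('top');g=cv2.cvtColor(im,cv2.COLOR_RGB2GRAY).astype(int)
# gradient-based front outer edge between brown wall and mat: per row rightmost brown pixel
h=cv2.cvtColor(im,cv2.COLOR_RGB2HSV)
P_=[]
for v in range(206,264):
    row=[u for u in range(400,421) if h[v,u,1]>90 and h[v,u,2]>90]
    row=[u for u in row if u<417]
    if row:P_.append((row[-1],v))
P_=np.array(P_);W_=np.array([onz('top',*p,.076)[:2] for p in P_])
vx,vy,x0,y0=cv2.fitLine(W_.astype(np.float32),cv2.DIST_HUBER,0,.001,.001).ravel();print('fit',np.degrees(np.arctan2(vy,vx)),x0,y0,P_[::6].tolist())
```

```text
front edge -1.204468008819548 scanner left edge -1.4079350958401606 right -1.5629965565554316
[ 0.64552108 -0.21723047] [ 0.46386767 -0.21341121] front mid [ 0.55469438 -0.21532084] vs axis [ 0.558  -0.1012]
28.025 [ 0.0019 -0.0005  0.0015  0.0018  0.0019 -0.0006] -91.29149725716496
fit -1.0744953 0.5812623 -0.21306291 [[413, 206], [416, 212], [413, 218], [413, 224], [414, 230], [414, 236], [414, 242], [414, 248], [414, 254], [416, 260]]
```

Run:
```python
from h import *
robot.hand_in(); o,R=st(); print(o['time'],o['opening'],yawof(R),o['contact_force'])
```

```text
the job is handed in; nothing more can be done
the job is handed in; nothing more can be done
```

The slim carton, tall carton and small tin are in the bin. I lowered each one until the force reading showed it resting on the bin floor, then released it. I then gripped the bin's rear wall at 40 N and swung bin and turntable together about 54° clockwise, so the label end faces the scanner, and handed in while still holding it.

**Last checks** (about 28 s on the clock):
- **Alignment:** in the top view the bin's front edge lies at about -1.1° to -1.2°. The scanner head's edges read about -1.4° to -1.6°, so the two are parallel to within about 0.5°.
- **Grip:** the fingers were closed on the 8 mm wall (8.1 mm opening) and the arm was still. The force on the tool was about 5 N, and about 15 N at most in the readings taken after each move.
- **Contents:** after the last placing, the pictures showed all three items upright and clear of each other. In the final views the slim carton and tin show plainly; the tall carton is in view too, though the arm hides part of the bin.
- **Bin on the disc:** I saw no slip, but I can only confirm the bin's position to a few millimetres because my two cameras disagree by 2–3 mm.
- **Other items:** I did not touch the tape dispenser, label roll, pen cup, pink carton or large tin.

The hand-in call ended my script, so I have no reading from after it.

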